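# Check phone batteries for swelling and clear the rejects

## Robot

A 7-joint arm with a two-finger parallel gripper is mounted at the origin on the work surface. World frame = base frame: x ahead of the robot, y to its left, z up, the work surface at z = 0. Lengths are in m, angles in rad, forces in N, time in s.
With the tool pointing down it reaches from about 0.4 to 0.85 m from the base axis. Payload 6.9 kg.
Tool frame: the origin (TCP) lies midway between the tips of the shut fingers; the grasp point (between the pads) lies 19 mm behind it; z points along the fingers, y is the line along which they close (so a half turn about z gives the same grasp; the last joint's range is limited). The gripper opens to 85 mm and grips with 20 to 120 N. Pads are 22 mm wide; open, the fingers measure 114 mm over their backs; the gripper's body (76 mm by 85 mm) begins 54 mm behind the grasp point. The pads swing forward as they close: fully open they stand 13 mm farther back than shut.
Start: joints at [-1.058, 0.507, -0.238, 1.5, 0.126, 1.149, -0.155], TCP at [0.247, 0.574, 0.231] pointing down, gripper open.
Joint ranges: [-3.08, 3.08], [-0.24, 2.05], [-1.43, 1.35], [0, 2.5], [-1.52, 4.66], [0.17, 1.96], [-2.89, 2.89]. Speed limits (rad/s): [2.39, 2.39, 3.14, 3.14, 3.14, 3.14, 3.14].

## Interface

Orientations are given as a rotation vector (axis times angle).
In Python, from workcell import ctrl gives the robot as it stands. The module is installed in compiled form; this text tells all that it offers.
- The arm moves only by the tool step_arm, never from a script. Its argument "motion" is text: rows parted by semicolons, each of 7 numbers parted by spaces: the shift along the tool's x, y, z in m, then the turn, a rotation vector about the tool's x, y, z in degrees, then the opening, from 0 (shut) to 1 (fully open). In form: dx dy dz wx wy wz claw; .... A call has exactly 8 rows; each row shifts and turns the commanded pose from where the row before left it, along the tool's axes as they then stand; what a row does not reach is not made up. A row lasts 1/12 s, in which the tool goes at most 41.7 mm and 7.16 degrees, less where a joint would pass 70% of its speed; a pose out of reach is approached as far as the arm can. A call with a gripper value outside its range is refused whole. The fingers move at their own pace and stop on an object; "force" is the grip in N (left out, the last holds). Time passes only in rows, so rows that do not move let the fingers close, or fill a call up. It gives the time, the measured TCP pose, the force, the opening and the grip force at its end, in the units of the state.
- ctrl.get_state(): the state, without advancing time (a new reading comes with each control period).
- ctrl.get_image(name): name is "scene" or "top" or "wrist"; returns the picture (384x512x3 uint8, red, green, blue); there is no depth.
- ctrl.camera_params(name): a dict with "intrinsics" (3x3 intrinsics, pixels), "R" (3x3) and "t" (3): a world point X has camera coordinates R X + t. Camera axes: x right, y down, z forward; pixel columns grow to the right and rows downward; lengths in m; the calibration is good to about 2 mm. A picture is of the moment at which its call begins: read the wrist's pose just before it. camera_params takes no time and is no camera call; for the wrist camera it gives the pose at the moment of the call.
- ctrl.close_job(): hands the job in; it is judged then, once.
The state is a dict: "time": time; "q": joint angles; "qd": joint speeds; "joint_efforts": joint torques, N m; "eef_pos": TCP position; "orientation": TCP orientation; "ft_force": force on the tool from outside, world axes, zero at the start; "ft_torque": the same for the moment, N m; "opening": finger opening in m; "finger_force": force on a finger pad.
Only numpy, scipy, OpenCV 4.12 (cv2) and the standard library are available. Lean on these libraries where they do the work, as an engineer would, in place of code of your own. Each camera call takes 0.05 s, during which the arm holds its last target. There are 200 camera calls.

## Task

Check the queue of phone batteries on the blue mat for swelling: starting at the robot's left end and working along the row in order, stand the thickness gauge squarely over each one, both feet flat on the mat and its sprung foot on the middle of the battery, for a second, and read it; anything thicker than 7.5 mm is swollen. Lay the sound batteries flat in the shallow stock tray and put the swollen ones in the reject pan with the old rejects; when all have been gauged and the swollen ones are in the pan, pick up the pan, tip everything out of it into the grey disposal tub, and set the empty pan back on the bench the right way up. Return the gauge to its steel setting plate, standing at zero, and leave the other things on the bench alone.

Things in the scene. Friction and masses are not known exactly. Their poses are not given: they have to be found in the camera images.
- cell_1: Flat rigid phone battery, 54 mm (x) by 36 mm (y), 30 g, gold contacts at its +x end. 6 mm thick if sound; if swollen its edges are 6 mm but the middle (36 by 24 mm) stands 9 mm high: the gauge tells which. Origin: centre of the underside, z up. Lies on the mat. 1st in the queue (the robot's left end). May be absent (None).
- cell_2: Flat rigid phone battery, 54 mm (x) by 36 mm (y), 30 g, gold contacts at its +x end. 6 mm thick if sound; if swollen its edges are 6 mm but the middle (36 by 24 mm) stands 9 mm high: the gauge tells which. Origin: centre of the underside, z up. Lies on the mat. 2nd in the queue. May be absent (None).
- cell_3: Flat rigid phone battery, 54 mm (x) by 36 mm (y), 30 g, gold contacts at its +x end. 6 mm thick if sound; if swollen its edges are 6 mm but the middle (36 by 24 mm) stands 9 mm high: the gauge tells which. Origin: centre of the underside, z up. Lies on the mat. 3rd in the queue. May be absent (None).
- cell_4: Flat rigid phone battery, 54 mm (x) by 36 mm (y), 30 g, gold contacts at its +x end. 6 mm thick if sound; if swollen its edges are 6 mm but the middle (36 by 24 mm) stands 9 mm high: the gauge tells which. Origin: centre of the underside, z up. Lies on the mat. 4th in the queue (the robot's right end). May be absent (None).
- spent_1: An old reject, small grey block cell 36 by 26 by 10 mm, 30 g, lying in the pan at the start. Origin: centre of the underside. May be absent (None).
- spent_2: An old reject, silver disc cell, 27 mm across, 10 mm thick, 30 g, lying in the pan at the start. Origin: centre of the underside. May be absent (None).
- spent_3: An old reject, small grey block cell 36 by 26 by 10 mm, 30 g, lying in the pan at the start. Origin: centre of the underside. May be absent (None).
- mat: Blue silicone work mat 170 mm (its x) by 420 mm (its y), 3 mm thick, fixed to the bench. Origin: centre of the underside. The queue of cells runs along its y, 88 mm apart, each up to about 20 mm off the line and turned a little.
- gauge: Thickness gauge, 0.4 kg, stands by itself: steel bridge 100 mm long (y), 26 mm deep (x) on two feet (14 by 26 mm, centred at y +-43 mm; 72 mm clear between, 18 mm clear below the bridge), so it straddles a cell's 36 mm width or its 54 mm length. Round dial faces +x; black grip block on top, 22 mm (x) by 36 mm (y), 90 to 124 mm high. Origin: midway between the feet's undersides, z up.
- gauge_grip (a point): Centre of the gauge's grip block, 107 mm above the undersides of its feet; pinch it across its 22 mm (the gauge's x).
- foot_tip (a point): Underside of the gauge's sprung round foot (12 mm across), in the middle between its two feet. Level with the undersides of the feet when the gauge reads 0.
- gauge_foot (a joint): The gauge's reading in m (0 to 0.015): how far the sprung foot is pushed up above the plane of the two feet. 0 hanging free or standing on its plate; the cell's thickness when it stands over a cell with its feet on the mat. Spring 1 to 1.5 N. The dial's needle turns clockwise from the top, 0.4 rad per mm.
- set_plate: Flat steel setting plate 90 mm (its x) by 130 mm (its y), 8 mm thick, fixed, where the gauge stands when not in use, its bridge along the plate's y. Origin: centre of the underside; top at 8 mm.
- pan: Reject pan, loose on the bench, 0.2 kg: polished steel scoop, floor 140 (x) by 120 mm (y), 3 mm thick, walls 16 mm high at the back (-x) and sides, open front lip (+x). A strap handle rises from the back wall and runs forward over the middle; its black grip is 54 mm long (x), 16 mm wide (y), 44 to 58 mm high. Cells slide on it from about 25 degrees. Origin: centre of the underside.
- pan_grip (a point): Centre of the pan's black grip, 26 mm behind the middle of the pan, 51 mm above its underside; pinch it across its 16 mm (the pan's y).
- pan_lip (a point): Middle of the pan's open front lip, 70 mm ahead of the pan's middle.
- tub: Battery disposal tub: grey open steel box 200 mm (x) by 180 mm (y), 75 mm high, walls 4 mm, fixed. Origin: centre of the underside.
- stock_tray: Shallow pale stock tray 120 mm (x) by 220 mm (y), 25 mm high, walls and floor 4 mm, fixed, empty. Origin: centre of the underside.
- phone: Bystander: phone 146 by 71 by 9 mm lying on the bench. Origin: centre of the underside. Leave alone.
- driver: Bystander: screwdriver 150 mm long, 26 mm thick handle. Leave alone.
- tape_roll: Bystander: roll of tape, 64 mm across, 18 mm high. Leave alone.
- flux_jar: Bystander: small jar, 40 mm across, 45 mm high. Leave alone.
- tweezers: Bystander: steel tweezers 120 mm long, 8 mm high. Leave alone.
Mind the look-alikes: they are no part of the job. Leave any orange or turquoise look-alike of the cell_4 alone.

How it is judged:
By the outcome, as a careful person would: the job done as asked, in the order asked, and still so for the second after the job is handed in, with the robot touching nothing.
Of cell_1, cell_2, cell_3, cell_4 only 2 to 4 are there at a start; the rules pass over those that are not, and their reading is None.
Of spent_1, spent_2, spent_3 only 1 to 3 are there at a start; the rules pass over those that are not, and their reading is None.
At some moment in a run one of cell_1, cell_2, cell_3, cell_4 may be knocked a few centimetres aside while the robot is not near it.
It also fails if it takes over 210 s, if anything falls off the work surface, if the arm or the gripper's body presses on something with over 40 N, if the wrist force passes 120 N, or if a joint passes its speed limit or range.

## Working session

There is one attempt and no reset: what is moved stays moved. The work goes in short steps, Python scripts to look and compute and a tool call to move; the robot and the scene stay as the last step left them, time stands still between calls to the robot, and variables do not carry over. Pictures are saved under pics/ and viewed, at most 14 in all, crops included, and the job is handed in when it is done.

Besides the shell and the picture viewer there is one more tool, called after "Emit:" as name(argument=value, ...) on one line, values as JSON. step_arm: Moves the arm, as the interface text tells. Its arguments: {"type":"object","properties":{"motion":{"type":"string"},"force":{"type":"number"}},"required":["motion"]}

```bash
mkdir -p pics
cat > h.py <<'E'
import numpy as np, cv2
from scipy.spatial.transform import Rotation as Ro
from workcell import ctrl
def shot(n,f):
    P=ctrl.camera_params(n); im=ctrl.get_image(n)[:,:,::-1].copy(); cv2.imwrite('pics/'+f,im); return im,P
def ray(P,uv,z):
    K,R,t=[np.array(P[k]) for k in('intrinsics','R','t')]
    c=-R.T@t; d=R.T@np.linalg.solve(K,np.array([uv[0],uv[1],1.]))
    return c+d*(z-c[2])/d[2]
def proj(P,X):
    K,R,t=[np.array(P[k]) for k in('intrinsics','R','t')]
    p=K@(R@np.array(X)+t); return p[:2]/p[2]
def st():
    s=ctrl.get_state(); R=Ro.from_rotvec(s['orientation']).as_matrix()
    np.set_printoptions(precision=4,suppress=True)
    print('t',round(s['time'],2),'pos',np.array(s['eef_pos']),'F',np.array(s['ft_force']),'op',round(s['opening'],4),'ff',s['finger_force']); print(R); return s,R
def go(target,yaw=None):
    """tool-frame shift to a world target; turn about tool z so tool y lies along heading yaw (deg, mod 180)"""
    s,R=st(); print('tool shift',R.T@(np.array(target)-s['eef_pos']))
    if yaw is not None:
        cur=np.degrees(np.arctan2(R[1,1],R[0,1])); d=-(yaw-cur); print('wz',(d+90)%180-90)
E
python3 - <<'E'
from h import *
s,R=st()
for n in('scene','top','wrist'):
    im,P=shot(n,n+'0.png'); print(n,-np.array(P['R']).T@np.array(P['t'])); print(np.array(P['R']),P['intrinsics'][0])
E
```

```text
t 0.0 pos [0.2472 0.5735 0.2304] F [-0.0576  0.2208  0.5613] op 0.0852 ff 0.0
[[-0.9184  0.3957 -0.0007]
 [ 0.3957  0.9184 -0.0016]
 [-0.     -0.0017 -1.    ]]
scene [1.6918 0.4365 0.8864]
[[-0.3595  0.9332  0.0013]
 [ 0.4911  0.1904 -0.85  ]
 [-0.7935 -0.3049 -0.5267]] [447.339    0.     253.3764]
top [0.3922 0.0019 1.2973]
[[ 0.002  -0.9999  0.0149]
 [-0.9909 -0.004  -0.1342]
 [ 0.1343 -0.0145 -0.9908]] [460.7375   0.     248.365 ]
wrist [0.1722 0.606  0.3729]
[[ 0.3956  0.9184 -0.0019]
 [ 0.8722 -0.3751  0.3139]
 [ 0.2876 -0.1258 -0.9495]] [267.3527   0.     252.4567]
```

View pics/top0.png

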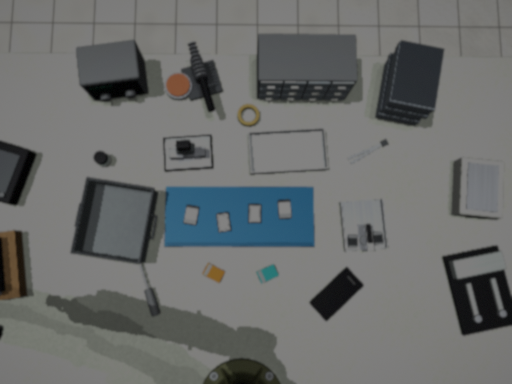

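View pics/scene0.png

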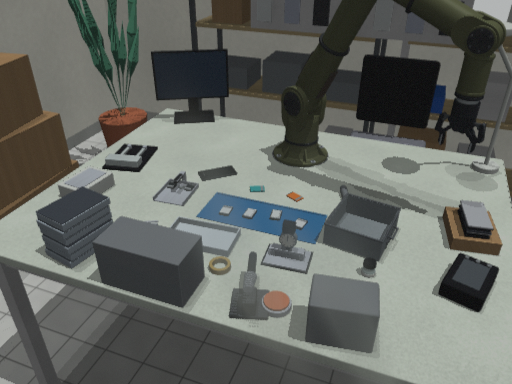

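Run:
```python
from h import *
im=cv2.imread('pics/top0.png'); cv2.imwrite('pics/c1.png',cv2.resize(im[120:260,155:400],None,fx=3.2,fy=3.2,interpolation=cv2.INTER_CUBIC))
P=ctrl.camera_params('top')
# mat
hsv=cv2.cvtColor(im,cv2.COLOR_BGR2HSV)
m=cv2.inRange(hsv,(98,120,60),(112,255,255)); m[:170]=0;m[260:]=0
c=max(cv2.findContours(m,0,2)[0],key=cv2.contourArea); r=cv2.minAreaRect(c)
print('mat',[ray(P,p,.003)[:2] for p in cv2.boxPoints(r)])
x,y,w,h=cv2.boundingRect(c); sub=255-m
k=np.zeros_like(m); cv2.fillConvexPoly(k,cv2.convexHull(c),255); k=cv2.erode(k,np.ones((5,5)))
cc=cv2.bitwise_and(sub,k)
for c in sorted(cv2.findContours(cc,0,2)[0],key=lambda c:c[:,0,0].mean()):
    if cv2.contourArea(c)<60: continue
    q=np.array([ray(P,p,.009)[:2] for p in cv2.boxPoints(cv2.minAreaRect(c))]); rr=cv2.minAreaRect((q*1000).astype(np.float32)); print(cv2.contourArea(c),rr)
```

```text
mat [array([0.58058919, 0.21916857]), array([ 0.58234652, -0.20081849]), array([ 0.42115389, -0.19810003]), array([0.42018807, 0.21495909])]
247.0 ((504.4602966308594, 144.34246826171875), (40.23528289794922, 55.42770767211914), 79.6629409790039)
243.0 ((484.48834228515625, 53.382118225097656), (57.15896224975586, 38.40287399291992), 8.536046981811523)
233.5 ((508.5532531738281, -34.22821807861328), (53.51302719116211, 36.58443069458008), 0.12130774557590485)
235.5 ((522.9369506835938, -117.21864318847656), (39.530216217041016, 54.06796646118164), 89.63664245605469)
```

View pics/c1.png

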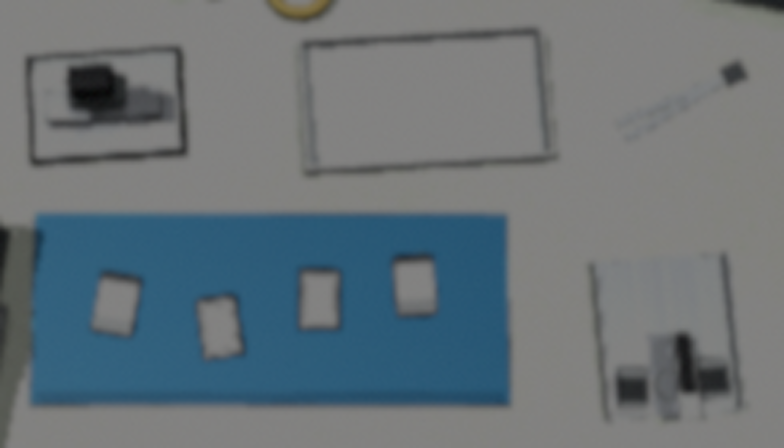

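Run:
```python
from h import *
P=ctrl.camera_params('top')
def q(n,z,*pts):
    a=np.array([ray(P,(155+x/3.2,120+y/3.2),z) for x,y in pts]); r=cv2.minAreaRect((a[:,:2]*1000).astype(np.float32)); print(n,r)
q('plate',.008,(28,58),(181,48),(186,154),(33,163))
q('tray',.025,(303,42),(538,31),(551,157),(306,172))
q('grip',.132,(70,66),(111,66),(111,99),(70,99))
q('bridge',.03,(48,118),(48,126),(172,126),(172,118))
q('pan',.01,(592,262),(723,253),(740,408),(605,418))
q('pangrip',.058,(677,334),(690,334),(693,386),(680,388))
q('sp1',.013,(617,368),(648,367),(648,403),(618,404))
q('sp2',.013,(699,360),(728,358),(731,393),(701,394))
a=[ray(P,p,.075)*1000 for p in((86,180),(158,187),(141,262),(73,252))]; print('tub',cv2.minAreaRect(np.array(a)[:,:2].astype(np.float32)))
go((.62,.17,.35),0)
```

```text
plate ((680.868896484375, 153.8726806640625), (96.75531768798828, 136.95188903808594), 4.171510219573975)
tray ((684.2496948242188, -126.66878509521484), (116.8749008178711, 215.93394470214844), 3.8207449913024902)
grip ((672.2108154296875, 153.33758544921875), (27.261945724487305, 33.438961029052734), 0.3304012417793274)
bridge ((661.4447631835938, 148.78787231445312), (7.139324188232422, 108.3706283569336), 0.29898008704185486)
pan ((478.08660888671875, -337.49810791015625), (136.65016174316406, 118.53005981445312), 4.151884078979492)
pangrip ((453.0738220214844, -341.51812744140625), (45.343727111816406, 11.053050994873047), 1.3298020362854004)
sp1 ((433.7562561035156, -307.8586120605469), (32.07560729980469, 27.13047218322754), 0.05123414099216461)
sp2 ((441.9915771484375, -379.3629455566406), (30.41836166381836, 26.25761604309082), 2.8080601692199707)
tub ((484.95880126953125, 334.4718017578125), (193.21290588378906, 201.7444305419922), 82.69641876220703)
t 0.15 pos [0.2472 0.5736 0.2306] F [-0.0093 -0.33   -0.1988] op 0.085 ff 0.0
[[-0.9184  0.3957 -0.0005]
 [ 0.3957  0.9184 -0.0013]
 [-0.     -0.0014 -1.    ]]
tool shift [-0.5021 -0.2234 -0.119 ]
wz 66.69331263254003
```

Emit:
step_arm(motion="-0.033 -0.013 -0.006 0 0 0 1;-0.033 -0.013 -0.006 0 0 0 1;-0.033 -0.013 -0.006 0 0 0 1;-0.033 -0.013 -0.006 0 0 0 1;-0.033 -0.013 -0.006 0 0 0 1;-0.033 -0.013 -0.006 0 0 0 1;-0.033 -0.013 -0.006 0 0 0 1;-0.033 -0.013 -0.006 0 0 0 1")

```text
time: 0.82
eef_pos: [0.4495, 0.3725, 0.2794]
orientation: [-0.634, -3.077, 0.001]
ft_force: [-0.6, 0.9, 1.2]
opening: 0.0856
finger_force: 0.0
```

Emit:
step_arm(motion="-0.033 -0.013 -0.006 0 0 0 1;-0.033 -0.013 -0.006 0 0 0 1;-0.033 -0.013 -0.006 0 0 0 1;-0.033 -0.013 -0.006 0 0 0 1;-0.033 -0.013 -0.006 0 0 0 1;-0.033 -0.013 -0.006 0 0 0 1;-0.033 -0.013 -0.006 0 0 0 1;-0.033 -0.013 -0.006 0 0 0 1")

```text
time: 1.48
eef_pos: [0.6508, 0.1725, 0.3273]
orientation: [-0.634, -3.076, 0.0]
ft_force: [0.2, 0.4, 1.1]
opening: 0.0852
finger_force: 0.0
```

Emit:
step_arm(motion="0 0 0 0 0 7 1;0 0 0 0 0 7 1;0 0 0 0 0 7 1;0 0 0 0 0 7 1;0 0 0 0 0 7 1;0 0 0 0 0 7 1;0 0 0 0 0 7 1;0 0 0 0 0 7 1")

```text
time: 2.15
eef_pos: [0.6497, 0.174, 0.3268]
orientation: [-2.012, -2.412, 0.001]
ft_force: [0.4, -0.1, -0.9]
opening: 0.0852
finger_force: 0.0
```

Run:
```python
from h import *
s,R=st(); print(np.array(s['q'])); im,P=shot('wrist','w1.png')
go((.672,.153,.30),3)
```

```text
t 2.15 pos [0.6497 0.174  0.3268] F [ 0.4313 -0.059  -0.878 ] op 0.0852 ff 0.0
[[-0.1797  0.9837 -0.0009]
 [ 0.9837  0.1797 -0.0002]
 [-0.0001 -0.0009 -1.    ]]
[-0.3471  0.5368  0.0936  1.1818 -0.0484  1.426  -0.0789]
t 2.2 pos [0.6497 0.1742 0.3268] F [-0.9275 -0.3842 -0.0477] op 0.0859 ff 0.0
[[-0.1715  0.9852 -0.0009]
 [ 0.9852  0.1715 -0.    ]
 [ 0.0001 -0.0009 -1.    ]]
tool shift [-0.0247  0.0184  0.0268]
wz 6.8740861092875605
```

View pics/w1.png

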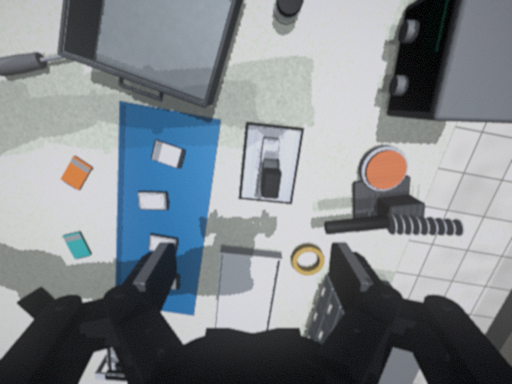

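Run:
```python
from h import *
im=cv2.imread('pics/w1.png'); cv2.imwrite('pics/c2.png',cv2.resize(im[110:215,225:315],None,fx=6,fy=5.5,interpolation=cv2.INTER_CUBIC))
P=ctrl.camera_params('wrist')
print(P['t'],-np.array(P['R']).T@P['t'])
g=cv2.cvtColor(im,6); m=(g<55).astype(np.uint8); m[:150]=0;m[201:]=0;m[:,:255]=0;m[:,290:]=0
c=max(cv2.findContours(m,0,2)[0],key=cv2.contourArea); r=cv2.minAreaRect(c); print(r,cv2.boundingRect(c))
print(cv2.minAreaRect(np.array([1000*ray(P,p,.132)[:2] for p in cv2.boxPoints(r)],np.float32)))
print('plate',cv2.minAreaRect(np.array([1000*ray(P,p,.008)[:2] for p in((246,123),(303,127),(292,203),(239,199))],np.float32)))
```

```text
[-0.66842394 -0.01372144  0.49117585] [0.63522966 0.25413908 0.46917924]
((263.0, 186.0), (0.0, 0.0), 0.0) (263, 186, 1, 1)
((666.192626953125, 153.33457946777344), (0.0, 0.0), 0.0)
plate ((681.7838134765625, 157.07733154296875), (97.91339111328125, 138.19378662109375), 4.799795150756836)
```

View pics/c2.png

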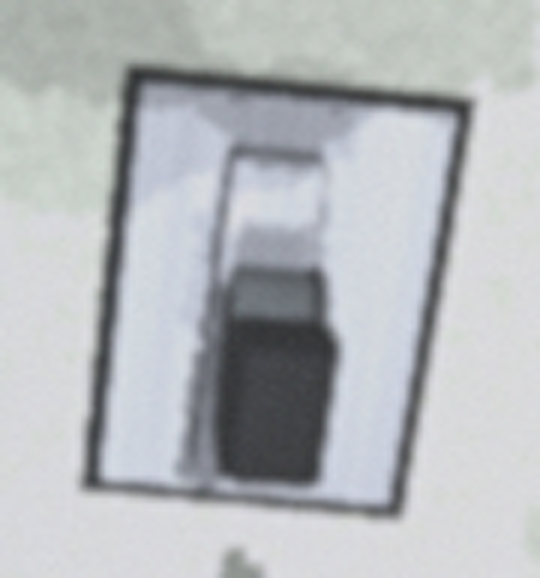

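Run:
```python
from h import *
P=ctrl.camera_params('wrist')
f=lambda x,y,z:1000*ray(P,(225+x/6,110+y/5.5),z)[:2]
print('grip',f(274,404,.132)); 
for z in(.132,):
  L=f(218,480,z)-f(227,325,z); Rr=f(319,480,z)-f(334,345,z); print(L,Rr,np.degrees(np.arctan2(L[0],-L[1])),np.degrees(np.arctan2(Rr[0],-Rr[1])))
# bridge top near +y end ; z of bridge top guess 40mm over plate
for z in(.03,.04,.05): print(z,f(228,155,z),f(325,155,z))
L=f(88,485,.008)-f(128,75,.008); print('plateL',np.degrees(np.arctan2(L[0],-L[1])))
go((.672,.153,.30),3)
```

```text
grip [675.48588643 158.51838027]
[  5.12282038 -38.38143908] [  3.61425639 -33.7229631 ] 7.602409773757933 6.117320655435566
0.03 [660.62436969 202.7527301 ] [686.48213251 207.2611919 ]
0.04 [660.04613862 203.92278419] [685.31512673 208.32858945]
0.05 [659.46790755 205.09283827] [684.14812095 209.395987  ]
plateL 4.210634527092219
t 2.2 pos [0.6497 0.1742 0.3268] F [-0.9275 -0.3842 -0.0477] op 0.0859 ff 0.0
[[-0.1715  0.9852 -0.0009]
 [ 0.9852  0.1715 -0.    ]
 [ 0.0001 -0.0009 -1.    ]]
tool shift [-0.0247  0.0184  0.0268]
wz 6.8740861092875605
```

Emit:
step_arm(motion="0 0 0 0 0 4.9 1;-0.0193 0.0237 0.0258 0 0 0 1;0 0 0.035 0 0 0 1;0 0 0.035 0 0 0 1;0 0 0.035 0 0 0 1;0 0 0.035 0 0 0 1;0 0 0.035 0 0 0 1;0 0 0.025 0 0 0 1")

```text
time: 2.87
eef_pos: [0.6738, 0.157, 0.0978]
orientation: [-2.101, -2.333, 0.005]
ft_force: [-0.1, 0.2, -0.3]
opening: 0.0854
finger_force: 0.0
```

Emit:
step_arm(motion="0 0 0 0 0 0 0.5;0 0 0 0 0 0 0.3;0 0 0 0 0 0 0.1;0 0 0 0 0 0 0.1;0 0 0 0 0 0 0.1;0 0 0 0 0 0 0.1;0 0 0 0 0 0 0.1;0 0 0 0 0 0 0.1", force=50)

```text
time: 3.53
eef_pos: [0.6769, 0.1575, 0.1039]
orientation: [2.105, 2.329, 0.006]
ft_force: [0.7, -0.3, 7.3]
opening: 0.0214
finger_force: 51.9
```

Run:
```python
from h import *
go((.504,.144,.20),80)
im,P=shot('scene','s1.png'); cv2.imwrite('pics/c3.png',cv2.resize(im[190:280,230:350],None,fx=6,fy=6,interpolation=cv2.INTER_CUBIC))
```

```text
t 3.53 pos [0.6769 0.1575 0.1039] F [ 0.7446 -0.274   7.2621] op 0.0214 ff 51.85520946979523
[[-0.1011  0.9949  0.0042]
 [ 0.9949  0.1011  0.001 ]
 [ 0.0005  0.0043 -1.    ]]
tool shift [ 0.0041 -0.173  -0.0969]
wz -74.19919587145243
```

View pics/c3.png

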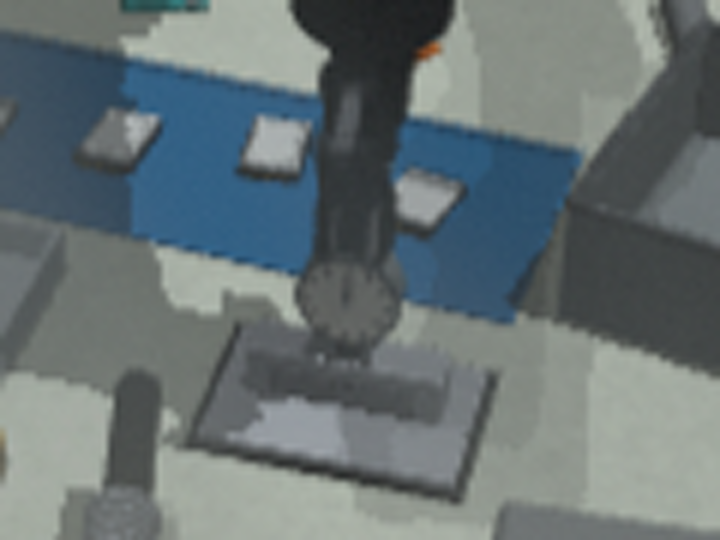

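Emit:
step_arm(motion="0 0 -0.03 0 0 0 0.1;0 0 -0.03 0 0 0 0.1;0.0043 -0.0288 0 0 0 0 0.1;0 -0.0288 0 0 0 0 0.1;0 -0.0288 0 0 0 0 0.1;0 -0.0288 0 0 0 0 0.1;0 -0.0288 0 0 0 0 0.1;0 -0.0288 0 0 0 0 0.1")

```text
time: 4.25
eef_pos: [0.5012, 0.1437, 0.1616]
orientation: [-2.106, -2.331, 0.0]
ft_force: [-1.0, 0.1, -2.9]
opening: 0.0208
finger_force: 50.7
```

Emit:
step_arm(motion="0 0 0 0 0 5.3 0.1;0 0 0 0 0 5.3 0.1;0 0 0 0 0 5.2 0.1;0 0 0.01 0 0 0 0.1;0 0 0.01 0 0 0 0.1;0 0 0.01 0 0 0 0.1;0 0 0 0 0 0 0.1;0 0 0 0 0 0 0.1")

```text
time: 4.92
eef_pos: [0.5023, 0.1438, 0.1302]
orientation: [-2.405, -2.02, 0.004]
ft_force: [-0.0, 0.8, -3.3]
opening: 0.0212
finger_force: 50.2
```

Run:
```python
from h import *
go((.5045,.1443,.1),-10)
im,P=shot('scene','s2.png');
```

```text
t 4.92 pos [0.5023 0.1438 0.1302] F [-0.0184  0.837  -3.2803] op 0.0212 ff 50.19413888454437
[[ 0.1726  0.985  -0.0027]
 [ 0.985  -0.1726 -0.0009]
 [-0.0013 -0.0025 -1.    ]]
tool shift [0.001  0.0021 0.0302]
wz 0.05871419822689461
```

Emit:
step_arm(motion="0.001 0.002 0.008 0 0 0 0.1;0 0 0.008 0 0 0 0.1;0 0 0.008 0 0 0 0.1;0 0 0.0065 0 0 0 0.1;0 0 0 0 0 0 0.1;0 0 0 0 0 0 0.1;0 0 0 0 0 0 0.5;0 0 0 0 0 0 0.5")

```text
time: 5.63
eef_pos: [0.5057, 0.1448, 0.1016]
orientation: [2.406, 2.019, 0.002]
ft_force: [1.0, -1.0, -0.3]
opening: 0.0425
finger_force: 0.0
```

Emit:
step_arm(motion="0 0 0 0 0 0 0.6;0 0 0 0 0 0 0.6;0 0 0 0 0 0 0.6;0 0 0 0 0 0 0.6;0 0 0 0 0 0 0.6;0 0 0 0 0 0 0.6;0 0 0 0 0 0 0.6;0 0 0 0 0 0 0.6")

```text
time: 6.3
eef_pos: [0.5052, 0.1447, 0.101]
orientation: [-2.407, -2.019, 0.0]
ft_force: [1.9, 0.4, -0.0]
opening: 0.051
finger_force: 0.0
```

Emit:
step_arm(motion="0 0 0 0 0 0 0.6;0 0 0 0 0 0 0.6;0 0 0 0 0 0 0.6;0 0 0 0 0 0 0.6;0 0 0 0 0 0 0.6;0 0 0 0 0 0 0.6;0 0 0 0 0 0 0.6;0 0 0 0 0 0 0.6")

```text
time: 6.97
eef_pos: [0.5052, 0.1447, 0.101]
orientation: [2.407, 2.019, -0.0]
ft_force: [0.1, -0.0, 0.0]
opening: 0.051
finger_force: 0.0
```

Run:
```python
from h import *
st()
im,P=shot('scene','s3.png'); u,v=proj(P,(.5045,.1443,.05)).astype(int); print(u,v)
cv2.imwrite('pics/c4.png',cv2.resize(im[v-35:v+30,u-45:u+45],None,fx=8,fy=8,interpolation=cv2.INTER_CUBIC))
```

```text
t 6.97 pos [0.5052 0.1447 0.101 ] F [ 0.0942 -0.0015  0.0002] op 0.051 ff 0.0
[[ 0.1738  0.9848  0.    ]
 [ 0.9848 -0.1738 -0.0001]
 [-0.      0.     -1.    ]]
299 212
```

View pics/c4.png

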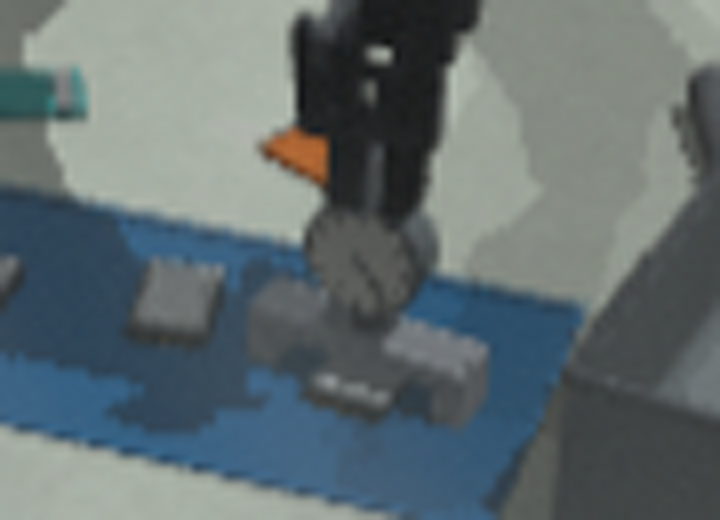

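```bash
cat >> h.py <<'E'
def cells(f):
    im,P=shot('top',f); hsv=cv2.cvtColor(im,cv2.COLOR_BGR2HSV)
    m=cv2.inRange(hsv,(98,110,30),(115,255,255)); k=np.zeros_like(m)
    q=np.array([proj(P,(x,y,.003)) for x,y in((.425,.212),(.578,.212),(.578,-.195),(.425,-.195))]).astype(np.int32)
    cv2.fillConvexPoly(k,q,255); cc=cv2.bitwise_and(255-m,k)
    for c in sorted(cv2.findContours(cc,0,2)[0],key=lambda c:c[:,0,0].mean()):
        if cv2.contourArea(c)<80: continue
        r=cv2.minAreaRect((np.array([ray(P,p,.009)[:2] for p in c[:,0].astype(float)])*1000).astype(np.float32))
        (x,y),(w,h),a=r; a=a if w>h else a-90; print('cell?',round(x),round(y),'size',round(max(w,h)),round(min(w,h)),'ang',round(a,1),'bb',cv2.boundingRect(c))
E
python3 - <<'E'
from h import *
cells('t1.png')
E
```

```text
cell? 503 153 size 154 120 ang 0.2 bb (166, 188, 44, 56)
cell? 485 54 size 55 38 ang 8.5 bb (216, 212, 15, 21)
cell? 510 -34 size 51 37 ang 0.1 bb (248, 204, 14, 19)
cell? 522 -117 size 51 39 ang 0.2 bb (277, 200, 15, 19)
```

Emit:
step_arm(motion="0 0 0 0 0 0 0.1;0 0 0 0 0 0 0.1;0 0 0 0 0 0 0.1;0 0 0 0 0 0 0.1;0 0 0 0 0 0 0.1;0 0 0 0 0 0 0.1;0 0 -0.02 0 0 0 0.1;0 0 -0.02 0 0 0 0.1")

```text
time: 7.73
eef_pos: [0.5039, 0.1443, 0.14]
orientation: [-2.406, -2.018, 0.006]
ft_force: [0.4, 0.6, -4.3]
opening: 0.021
finger_force: 49.8
```

Emit:
step_arm(motion="-0.031 -0.0014 0 0 0 0 0.1;-0.031 -0.0014 0 0 0 0 0.1;-0.0308 -0.0013 0 0 0 0 0.1;0 0 0 0 0 -6.2 0.1;0 0 0 0 0 -6.2 0.1;0 0 0 0 0 -6.1 0.1;0 0 0 0 0 0 0.1;0 0 0 0 0 0 0.1")

```text
time: 8.4
eef_pos: [0.4847, 0.0538, 0.1406]
orientation: [-2.054, -2.376, 0.001]
ft_force: [-0.3, 0.7, -3.9]
opening: 0.0209
finger_force: 49.7
```

Run:
```python
from h import *
go((.485,.054,.1005),8.5)
```

```text
t 8.4 pos [0.4847 0.0538 0.1406] F [-0.3108  0.6989 -3.8823] op 0.0209 ff 49.71751570701599
[[-0.1442  0.9895 -0.001 ]
 [ 0.9895  0.1442  0.    ]
 [ 0.0002 -0.001  -1.    ]]
tool shift [0.0001 0.0004 0.0401]
wz -0.2074575044515541
```

Emit:
step_arm(motion="0 0 0.013 0 0 0 0.1;0 0 0.013 0 0 0 0.1;0 0 0.009 0 0 0 0.1;0 0 0.005 0 0 0 0.1;0 0 0 0 0 0 0.1;0 0 0 0 0 0 0.1;0 0 0 0 0 0 0.6;0 0 0 0 0 0 0.6")

```text
time: 9.07
eef_pos: [0.4853, 0.054, 0.1012]
orientation: [2.051, 2.379, 0.0]
ft_force: [0.4, 0.1, 0.0]
opening: 0.0442
finger_force: 0.0
```

Emit:
step_arm(motion="0 0 0 0 0 0 0.6;0 0 0 0 0 0 0.6;0 0 0 0 0 0 0.6;0 0 0 0 0 0 0.6;0 0 0 0 0 0 0.6;0 0 0 0 0 0 0.6;0 0 0 0 0 0 0.6;0 0 0 0 0 0 0.6")

```text
time: 9.73
eef_pos: [0.4851, 0.054, 0.101]
orientation: [-2.051, -2.38, -0.0]
ft_force: [0.5, -0.3, -0.3]
opening: 0.0515
finger_force: 0.0
```

Emit:
step_arm(motion="0 0 0 0 0 0 0.6;0 0 0 0 0 0 0.6;0 0 0 0 0 0 0.6;0 0 0 0 0 0 0.6;0 0 0 0 0 0 0.6;0 0 0 0 0 0 0.6;0 0 0 0 0 0 0.6;0 0 0 0 0 0 0.6")

```text
time: 10.4
eef_pos: [0.485, 0.054, 0.101]
orientation: [-2.051, -2.38, 0.0]
ft_force: [0.2, -0.3, 0.6]
opening: 0.051
finger_force: 0.0
```

Run:
```python
from h import *
shot('scene','g2.png'); cells('t2.png'); go((.509,-.034,.1405),0)
```

```text
cell? 503 85 size 163 155 ang -89.8 bb (183, 188, 59, 56)
cell? 510 -34 size 51 37 ang 0.1 bb (248, 204, 14, 19)
cell? 522 -117 size 51 39 ang 0.2 bb (277, 200, 15, 19)
t 10.5 pos [0.4851 0.054  0.101 ] F [0.2945 0.3591 0.4688] op 0.0514 ff 0.0
[[-0.1477  0.989  -0.    ]
 [ 0.989   0.1477 -0.    ]
 [-0.     -0.     -1.    ]]
tool shift [-0.0906  0.0107 -0.0395]
wz 8.491056136585456
```

Emit:
step_arm(motion="0 0 0 0 0 0 0.1;0 0 0 0 0 0 0.1;0 0 0 0 0 0 0.1;0 0 0 0 0 0 0.1;0 0 0 0 0 0 0.1;0 0 0 0 0 0 0.1;0 0 -0.02 0 0 0 0.1;0 0 -0.02 0 0 0 0.1")

```text
time: 11.17
eef_pos: [0.4836, 0.0538, 0.1401]
orientation: [-2.049, -2.378, 0.005]
ft_force: [-0.1, -0.9, -2.8]
opening: 0.0216
finger_force: 50.0
```

Emit:
step_arm(motion="-0.0302 0.0036 0 0 0 0 0.1;-0.0302 0.0036 0 0 0 0 0.1;-0.0302 0.0035 0 0 0 0 0.1;0 0 0 0 0 4.3 0.1;0 0 0 0 0 4.2 0.1;0 0 0.01 0 0 0 0.1;0 0 0.01 0 0 0 0.1;0 0 0 0 0 0 0.1")

```text
time: 11.83
eef_pos: [0.5073, -0.0339, 0.1189]
orientation: [-2.219, -2.219, 0.005]
ft_force: [-0.5, 0.1, -4.0]
opening: 0.021
finger_force: 49.9
```

Emit:
step_arm(motion="0 0 0.01 0 0 0 0.1;0 0 0.005 0 0 0 0.1;0 0 0.005 0 0 0 0.1;0 0 0 0 0 0 0.1;0 0 0 0 0 0 0.1;0 0 0 0 0 0 0.6;0 0 0 0 0 0 0.6;0 0 0 0 0 0 0.6")

```text
time: 12.5
eef_pos: [0.5092, -0.034, 0.1012]
orientation: [2.221, 2.221, 0.0]
ft_force: [-0.4, -0.6, 0.3]
opening: 0.0512
finger_force: 0.0
```

Emit:
step_arm(motion="0 0 0 0 0 0 0.6;0 0 0 0 0 0 0.6;0 0 0 0 0 0 0.6;0 0 0 0 0 0 0.6;0 0 0 0 0 0 0.6;0 0 0 0 0 0 0.6;0 0 0 0 0 0 0.6;0 0 0 0 0 0 0.6")

```text
time: 13.17
eef_pos: [0.509, -0.034, 0.101]
orientation: [-2.222, -2.221, 0.0]
ft_force: [-0.5, 0.6, -0.1]
opening: 0.0512
finger_force: 0.0
```

Emit:
step_arm(motion="0 0 0 0 0 0 0.6;0 0 0 0 0 0 0.6;0 0 0 0 0 0 0.6;0 0 0 0 0 0 0.6;0 0 0 0 0 0 0.6;0 0 0 0 0 0 0.6;0 0 0 0 0 0 0.6;0 0 0 0 0 0 0.6")

```text
time: 13.83
eef_pos: [0.509, -0.034, 0.101]
orientation: [-2.222, -2.221, 0.0]
ft_force: [-0.5, 0.3, -0.3]
opening: 0.0511
finger_force: 0.0
```

Run:
```python
from h import *
shot('scene','g3.png'); cells('t3.png'); go((.522,-.117,.1405),2)
```

```text
cell? 504 144 size 54 40 ang -9.3 bb (183, 205, 16, 21)
cell? 503 -32 size 211 155 ang -89.9 bb (216, 188, 76, 56)
t 13.93 pos [ 0.509 -0.034  0.101] F [ 0.1627 -0.1493  0.5243] op 0.0514 ff 0.0
[[ 0.0002  1.     -0.    ]
 [ 1.     -0.0002 -0.    ]
 [-0.     -0.     -1.    ]]
tool shift [-0.083   0.013  -0.0395]
wz -2.0095085102624353
```

Run:
```python
from h import *
P=ctrl.camera_params('scene'); o=[]
for f,c in(('g2',(.485,.054,.06)),('g3',(.509,-.034,.06)),('g3',(.522,-.117,.009))):
    im=cv2.imread(f'pics/{f}.png'); u,v=proj(P,c).astype(int); o.append(cv2.resize(im[v-28:v+22,u-22:u+22],None,fx=6,fy=6,interpolation=cv2.INTER_CUBIC))
cv2.imwrite('pics/c5.png',np.hstack(o))
```

```text
(no output)
```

View pics/c5.png

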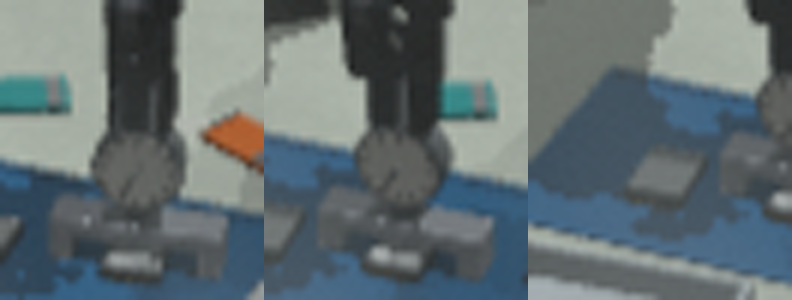

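Emit:
step_arm(motion="0 0 0 0 0 0 0.1;0 0 0 0 0 0 0.1;0 0 0 0 0 0 0.1;0 0 0 0 0 0 0.1;0 0 0 0 0 0 0.1;0 0 0 0 0 0 0.1;0 0 -0.02 0 0 0 0.1;0 0 -0.02 0 0 0 0.1")

```text
time: 14.6
eef_pos: [0.5075, -0.0339, 0.14]
orientation: [-2.219, -2.219, 0.005]
ft_force: [-0.3, -0.1, -3.7]
opening: 0.0208
finger_force: 49.9
```

Emit:
step_arm(motion="-0.0277 0.0044 0 0 0 0 0.1;-0.0277 0.0043 0 0 0 0 0.1;-0.0276 0.0043 0 0 0 0 0.1;0 0 0 0 0 -2 0.1;0 0 0.01 0 0 0 0.1;0 0 0.01 0 0 0 0.1;0 0 0 0 0 0 0.1;0 0 0 0 0 0 0.1")

```text
time: 15.27
eef_pos: [0.5209, -0.1155, 0.1195]
orientation: [-2.179, -2.259, 0.002]
ft_force: [0.3, -0.2, -4.2]
opening: 0.0211
finger_force: 49.8
```

Emit:
step_arm(motion="0 0 0.01 0 0 0 0.1;0 0 0.005 0 0 0 0.1;0 0 0.005 0 0 0 0.1;0 0 0 0 0 0 0.1;0 0 0 0 0 0 0.1;0 0 0 0 0 0 0.6;0 0 0 0 0 0 0.6;0 0 0 0 0 0 0.6")

```text
time: 15.93
eef_pos: [0.522, -0.1172, 0.101]
orientation: [2.183, 2.259, -0.0]
ft_force: [0.5, 0.4, 0.7]
opening: 0.0507
finger_force: 0.0
```

Emit:
step_arm(motion="0 0 0 0 0 0 0.6;0 0 0 0 0 0 0.6;0 0 0 0 0 0 0.6;0 0 0 0 0 0 0.6;0 0 0 0 0 0 0.6;0 0 0 0 0 0 0.6;0 0 0 0 0 0 0.6;0 0 0 0 0 0 0.6")

```text
time: 16.6
eef_pos: [0.522, -0.117, 0.101]
orientation: [-2.182, -2.26, 0.0]
ft_force: [-0.4, -0.1, 0.4]
opening: 0.0515
finger_force: 0.0
```

Emit:
step_arm(motion="0 0 0 0 0 0 0.6;0 0 0 0 0 0 0.6;0 0 0 0 0 0 0.6;0 0 0 0 0 0 0.6;0 0 0 0 0 0 0.6;0 0 0 0 0 0 0.6;0 0 0 0 0 0 0.6;0 0 0 0 0 0 0.6")

```text
time: 17.27
eef_pos: [0.522, -0.117, 0.101]
orientation: [-2.183, -2.26, 0.0]
ft_force: [0.3, -0.3, -0.2]
opening: 0.0514
finger_force: 0.0
```

Run:
```python
from h import *
im,P=shot('scene','g4.png'); u,v=proj(P,(.522,-.117,.06)).astype(int); cv2.imwrite('pics/c6.png',cv2.resize(im[v-28:v+22,u-22:u+22],None,fx=6,fy=6,interpolation=cv2.INTER_CUBIC)); cells('t4.png'); go((.680,.157,.142),4.5)
```

```text
cell? 504 144 size 54 40 ang -9.3 bb (183, 205, 16, 21)
cell? 485 53 size 56 38 ang 7.8 bb (216, 212, 15, 21)
cell? 510 -34 size 51 37 ang 0.1 bb (248, 204, 14, 19)
cell? 502 -130 size 152 126 ang 0.2 bb (266, 189, 46, 55)
t 17.37 pos [ 0.522 -0.117  0.101] F [-0.8558  0.4024  0.0554] op 0.0513 ff 0.0
[[-0.0348  0.9994  0.    ]
 [ 0.9994  0.0348 -0.    ]
 [-0.      0.     -1.    ]]
tool shift [ 0.2683  0.1674 -0.041 ]
wz -2.506387179662269
```

View pics/c6.png

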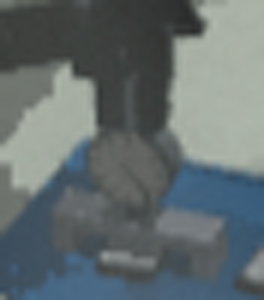

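Emit:
step_arm(motion="0 0 0 0 0 0 0.1;0 0 0 0 0 0 0.1;0 0 0 0 0 0 0.1;0 0 0 0 0 0 0.1;0 0 0 0 0 0 0.1;0 0 0 0 0 0 0.1;0 0 -0.025 0 0 0 0.1;0 0 -0.025 0 0 0 0.1")

```text
time: 18.03
eef_pos: [0.5202, -0.1166, 0.1498]
orientation: [-2.179, -2.256, 0.005]
ft_force: [0.9, -0.8, -4.0]
opening: 0.021
finger_force: 50.2
```

Emit:
step_arm(motion="0.0335 0.0209 0 0 0 0 0.1;0.0335 0.0209 0 0 0 0 0.1;0.0335 0.0209 0 0 0 0 0.1;0.0335 0.0209 0 0 0 0 0.1;0.0335 0.0209 0 0 0 0 0.1;0.0335 0.0209 0 0 0 0 0.1;0.0335 0.0209 0 0 0 0 0.1;0.0335 0.0209 0 0 0 0 0.1")

```text
time: 18.7
eef_pos: [0.6796, 0.1583, 0.1498]
orientation: [-2.182, -2.259, 0.003]
ft_force: [0.8, 0.2, -3.4]
opening: 0.0213
finger_force: 50.2
```

Emit:
step_arm(motion="0 0 0 0 0 -2.5 0.1;0 0 0 0 0 0 0.1;0 0 0.01 0 0 0 0.1;0 0 0.01 0 0 0 0.1;0 0 0 0 0 0 0.1;0 0 0 0 0 0 0.1;0 0 0 0 0 0 0.1;0 0 0 0 0 0 0.1")

```text
time: 19.37
eef_pos: [0.68, 0.1561, 0.1314]
orientation: [2.134, 2.305, 0.001]
ft_force: [0.6, 0.3, -3.3]
opening: 0.0213
finger_force: 50.9
```

Run:
```python
from h import *
go((.680,.157,.106),4.5)
```

```text
t 19.37 pos [0.68   0.1561 0.1314] F [ 0.5701  0.3154 -3.3313] op 0.0213 ff 50.89941322803497
[[-0.0773  0.997   0.0006]
 [ 0.997   0.0773  0.0001]
 [ 0.      0.0007 -1.    ]]
tool shift [0.0009 0.     0.0254]
wz -0.06599961359549411
```

Emit:
step_arm(motion="0 0 0.01 0 0 0 0.1;0 0 0.01 0 0 0 0.1;0 0 0.0055 0 0 0 0.1;0 0 0 0 0 0 0.1;0 0 0 0 0 0 0.1;0 0 0 0 0 0 0.6;0 0 0 0 0 0 0.8;0 0 0 0 0 0 0.8")

```text
time: 20.03
eef_pos: [0.6797, 0.1569, 0.1052]
orientation: [-2.132, -2.307, 0.0]
ft_force: [-0.4, -1.1, -0.1]
opening: 0.0567
finger_force: 0.0
```

Emit:
step_arm(motion="0 0 -0.02 0 0 0 0.8;0 0 -0.035 0 0 0 0.8;0 0 -0.035 0 0 0 0.8;0 0 -0.03 0 0 0 0.8;0 -0.035 0 0 0 0 0.8;0 -0.035 0 0 0 0 0.8;0 -0.035 0 0 0 0 0.8;0 -0.035 0 0 0 0 0.8")

```text
time: 20.7
eef_pos: [0.5386, 0.1456, 0.2253]
orientation: [2.133, 2.307, 0.001]
ft_force: [0.4, 0.3, 1.4]
opening: 0.0685
finger_force: 0.0
```

Emit:
step_arm(motion="0 -0.035 0 0 0 -7 0.6;0 0 0 0 0 -7 0.6;0 0 0 0 0 -7 0.6;0 0 0 0 0 -7 0.6;0 0 0 0 0 -7 0.6;0 0 0 0 0 -7 0.6;0 0 0 0 0 -7 0.6;0 0 0 0 0 -7 0.6")

```text
time: 21.37
eef_pos: [0.5053, 0.1431, 0.2255]
orientation: [0.791, 3.04, 0.0]
ft_force: [0.3, -0.6, 0.1]
opening: 0.0509
finger_force: 0.0
```

Emit:
step_arm(motion="0 0 0 0 0 -7 0.6;0 0 0 0 0 -7 0.6;0 0 0 0 0 -5.5 0.6;0 0 0.03 0 0 0 0.6;0 0 0.03 0 0 0 0.6;0 0 0 0 0 0 0.6;0 0 0 0 0 0 0.6;0 0 0 0 0 0 0.6")

```text
time: 22.03
eef_pos: [0.5059, 0.1432, 0.1666]
orientation: [0.274, 3.129, 0.001]
ft_force: [0.9, 0.2, 0.8]
opening: 0.0514
finger_force: 0.0
```

Run:
```python
from h import *
s,_=st();print(np.array(s['q']));cells('t5.png'); go((.504,.144,.006),80.5)
im,P=shot('wrist','w2.png'); shot('scene','s5.png')
```

```text
t 22.03 pos [0.5059 0.1432 0.1666] F [0.9229 0.2201 0.8177] op 0.0514 ff 0.0
[[-0.9848  0.1738  0.0009]
 [ 0.1738  0.9848  0.0003]
 [-0.0009  0.0005 -1.    ]]
[-0.1983  0.4185 -0.1777  1.856   0.0938  0.8741  0.9748]
cell? 503 156 size 154 114 ang 0.1 bb (166, 188, 42, 56)
cell? 485 53 size 55 38 ang 9.2 bb (216, 212, 16, 21)
cell? 510 -34 size 51 37 ang 0.1 bb (248, 204, 14, 19)
cell? 522 -117 size 51 40 ang 0.2 bb (277, 200, 15, 19)
t 22.08 pos [0.5063 0.1434 0.167 ] F [-0.5492 -0.3803 -0.4132] op 0.0511 ff 0.0
[[-0.9848  0.1738  0.0021]
 [ 0.1738  0.9848  0.0007]
 [-0.002   0.0011 -1.    ]]
tool shift [0.0027 0.0001 0.161 ]
wz -0.507636479408859
```

View pics/w2.png

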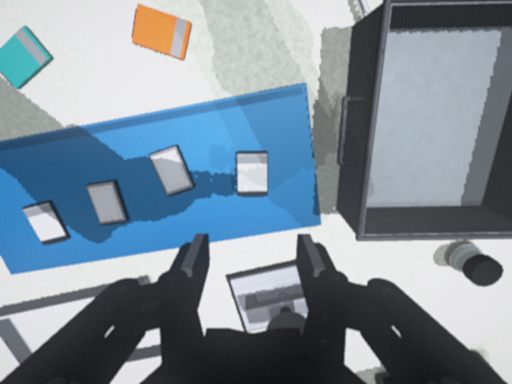

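Run:
```python
from h import *
P=ctrl.camera_params('wrist'); im=cv2.imread('pics/w2.png'); hsv=cv2.cvtColor(im,40)
m=255-cv2.inRange(hsv,(98,110,20),(118,255,255))
k=np.zeros_like(m); cv2.fillConvexPoly(k,np.array([(12,150),(300,95),(315,215),(18,262)]),255); m&=k
for c in cv2.findContours(m,0,2)[0]:
    if cv2.contourArea(c)<400: continue
    c=cv2.convexHull(c); r=cv2.minAreaRect(np.array([1000*ray(P,p,.008)[:2] for p in c[:,0].astype(float)],np.float32)); print(r)
```

```text
((521.1149291992188, -118.17889404296875), (52.720577239990234, 39.298343658447266), 4.0501484870910645)
((508.72381591796875, -34.40672302246094), (37.27909851074219, 53.68817901611328), 88.99240112304688)
((503.6363830566406, 142.9957275390625), (36.59577178955078, 51.579551696777344), 79.98178100585938)
((483.975830078125, 52.318382263183594), (53.34346008300781, 35.90791702270508), 8.832476615905762)
```

Emit:
step_arm(motion="0.0023 -0.0006 0.036 0 0 0 0.6;0 0 0.036 0 0 0 0.6;0 0 0.036 0 0 0 0.6;0 0 0.03 0 0 0 0.6;0 0 0.015 0 0 0 0.6;0 0 0.0065 0 0 0 0.6;0 0 0.004 0 0 0 0.6;0 0 0 0 0 0 0.6")

```text
time: 22.85
eef_pos: [0.5036, 0.143, 0.0024]
orientation: [0.274, 3.129, 0.0]
ft_force: [0.6, -0.0, -0.0]
opening: 0.0514
finger_force: 0.0
```

Emit:
step_arm(motion="0 0 0 0 0 0 0.5;0 0 0 0 0 0 0.4;0 0 0 0 0 0 0.35;0 0 0 0 0 0 0.35;0 0 0 0 0 0 0.35;0 0 0 0 0 0 0.35;0 0 0 0 0 0 0.35;0 0 0 0 0 0 0.35", force=40)

```text
time: 23.52
eef_pos: [0.504, 0.143, 0.0036]
orientation: [0.274, 3.127, 0.002]
ft_force: [-1.1, -0.6, 6.8]
opening: 0.0345
finger_force: 39.8
```

Emit:
step_arm(motion="0 0 -0.01 0 0 0 0.35;0 0 -0.02 0 0 0 0.35;0 0 -0.03 0 0 0 0.35;0 0 -0.03 0 0 0 0.35;0 0 0 0 0 0 0.35;0 0 0 0 0 0 0.35;0 0 0 0 0 0 0.35;0 0 0 0 0 0 0.35")

```text
time: 24.18
eef_pos: [0.5024, 0.1425, 0.0915]
orientation: [-0.274, -3.129, 0.001]
ft_force: [0.6, -0.7, -0.4]
opening: 0.0347
finger_force: 40.1
```

Run:
```python
from h import *
go((.684,-.06,.0935),94);cells('t6.png')
```

```text
t 24.18 pos [0.5024 0.1425 0.0915] F [ 0.6489 -0.7207 -0.415 ] op 0.0347 ff 40.141485929489136
[[-0.9848  0.1738 -0.0011]
 [ 0.1738  0.9848 -0.0005]
 [ 0.001  -0.0006 -1.    ]]
tool shift [-0.2141 -0.1678 -0.0021]
wz -14.011023170100614
cell? 503 149 size 154 129 ang 0.2 bb (166, 188, 47, 56)
cell? 485 54 size 55 37 ang 8.8 bb (216, 212, 15, 21)
cell? 510 -34 size 51 37 ang 0.1 bb (248, 204, 14, 19)
cell? 522 -117 size 51 39 ang 0.2 bb (277, 200, 15, 19)
```

Emit:
step_arm(motion="-0.0267 -0.0232 0 0 0 0 0.35;-0.0267 -0.0232 0 0 0 0 0.35;-0.0267 -0.0232 0 0 0 0 0.35;-0.0267 -0.0232 0 0 0 0 0.35;-0.0267 -0.0232 0 0 0 0 0.35;-0.0267 -0.0232 0 0 0 0 0.35;-0.0267 -0.0232 0 0 0 0 0.35;-0.0267 -0.0232 0 0 0 0 0.35")

```text
time: 24.9
eef_pos: [0.6812, -0.0786, 0.0905]
orientation: [-0.274, -3.127, -0.0]
ft_force: [1.5, 0.2, 0.0]
opening: 0.0343
finger_force: 40.1
```

Emit:
step_arm(motion="0 0 0 0 0 -7 0.35;0 0 0 0 0 -6.5 0.35;0 0 0.02 0 0 0 0.35;0 0 0.02 0 0 0 0.35;0 0 0 0 0 0 0.35;0 0 0 0 0 0 0.35;0 0 0 0 0 0 0.35;0 0 0 0 0 0 0.35")

```text
time: 25.57
eef_pos: [0.6817, -0.077, 0.0529]
orientation: [-0.096, 3.139, -0.0]
ft_force: [0.1, 0.7, 0.1]
opening: 0.0345
finger_force: 40.1
```

Run:
```python
from h import *
go((.6805,-.077,.0065),94)
im,P=shot('wrist','w3.png'); 
P2=ctrl.camera_params('top'); t=cv2.imread('pics/top0.png')
```

```text
t 25.57 pos [ 0.6817 -0.077   0.0529] F [0.0858 0.7224 0.0916] op 0.0345 ff 40.13500392436981
[[-0.9981 -0.061   0.0013]
 [-0.061   0.9981 -0.0001]
 [-0.0013 -0.0002 -1.    ]]
tool shift [0.0013 0.0001 0.0464]
wz -0.5015735587546715
```

Emit:
step_arm(motion="0 0 0.016 0 0 0 0.35;0 0 0.016 0 0 0 0.35;0 0 0.01 0 0 0 0.35;0 0 0.0045 0 0 0 0.35;0 0 0 0 0 0 0.35;0 0 0 0 0 0 0.55;0 0 0 0 0 0 0.55;0 0 0 0 0 0 0.55")

```text
time: 26.28
eef_pos: [0.6815, -0.0772, 0.0062]
orientation: [-0.096, 3.139, -0.0]
ft_force: [-0.1, 0.6, 0.2]
opening: 0.047
finger_force: 0.0
```

Emit:
step_arm(motion="0 0 0 0 0 0 0.55;0 0 -0.03 0 0 0 0.55;0 0 -0.04 0 0 0 0.6;0 0 -0.04 0 0 0 0.6;0.0322 -0.0062 0 0 0 0 0.6;0.0322 -0.0062 0 0 0 0 0.6;0.0322 -0.0062 0 0 0 0 0.6;0.0322 -0.0062 0 0 0 0 0.6")

```text
time: 26.95
eef_pos: [0.5527, -0.11, 0.116]
orientation: [-0.096, 3.139, -0.001]
ft_force: [0.6, -0.8, -0.4]
opening: 0.0511
finger_force: 0.0
```

Emit:
step_arm(motion="0.0324 -0.0064 0 0 0 0 0.6;0 0 0 0 0 0 0.6;0 0 0 0 0 0 0.6;0 0 0 0 0 0 0.6;0 0 0 0 0 0 0.6;0 0 0 0 0 0 0.6;0 0 0 0 0 0 0.6;0 0 0 0 0 0 0.6")

```text
time: 27.62
eef_pos: [0.5226, -0.1177, 0.1153]
orientation: [0.097, -3.14, -0.0]
ft_force: [0.4, -0.0, 0.6]
opening: 0.0513
finger_force: 0.0
```

```bash
cat >> h.py <<'E'
def wcells(f):
    im,P=shot('wrist',f); hsv=cv2.cvtColor(im,40); m=255-cv2.inRange(hsv,(98,110,20),(118,255,255))
    q=[proj(P,(x,y,.003)) for x,y in((.425,.21),(.578,.212),(.578,-.195),(.425,-.193))]
    k=np.zeros_like(m); cv2.fillPoly(k,[np.clip(np.array(q),-900,1400).astype(np.int32)],255); m&=k
    for c in cv2.findContours(m,0,2)[0]:
        if cv2.contourArea(c)<400: continue
        c=cv2.convexHull(c); (x,y),(w,h),a=cv2.minAreaRect(np.array([1000*ray(P,p,.008)[:2] for p in c[:,0].astype(float)],np.float32)); a=a if w>h else a-90
        print('wcell',round(x,1),round(y,1),'size',round(max(w,h)),round(min(w,h)),'ang',round(a,1))
E
python3 - <<'E'
from h import *
wcells('w4.png'); cells('t7.png'); go((.5215,-.1178,.005),94)
E
```

```text
wcell 521.2 -119.3 size 53 36 ang 4.6
wcell 508.8 -35.1 size 54 36 ang -1.0
wcell 483.9 51.9 size 54 38 ang 8.5
cell? 485 53 size 56 38 ang 7.8 bb (216, 212, 15, 21)
cell? 510 -34 size 51 37 ang 0.1 bb (248, 204, 14, 19)
cell? 502 -127 size 152 132 ang 0.2 bb (264, 189, 48, 55)
t 27.72 pos [ 0.5223 -0.1179  0.1153] F [-0.1238 -0.2795 -0.1941] op 0.0513 ff 0.0
[[-0.9981 -0.0613 -0.0002]
 [-0.0613  0.9981  0.0001]
 [ 0.0002  0.0001 -1.    ]]
tool shift [0.0008 0.0001 0.1103]
wz -0.48761733728190393
```

Emit:
step_arm(motion="0.001 -0.0006 0.03 0 0 -1 0.6;0 0 0.03 0 0 0 0.6;0 0 0.03 0 0 0 0.6;0 0 0.014 0 0 0 0.6;0 0 0.0065 0 0 0 0.6;0 0 0 0 0 0 0.6;0 0 0 0 0 0 0.5;0 0 0 0 0 0 0.4")

```text
time: 28.38
eef_pos: [0.522, -0.1189, 0.0062]
orientation: [-0.123, 3.137, -0.001]
ft_force: [-0.1, 0.1, 0.4]
opening: 0.035
finger_force: 21.3
```

Emit:
step_arm(motion="0 0 0 0 0 0 0.35;0 0 0 0 0 0 0.35;0 0 0 0 0 0 0.35;0 0 0 0 0 0 0.35;0 0 0 0 0 0 0.35;0 0 -0.01 0 0 0 0.35;0 0 -0.03 0 0 0 0.35;0 0 -0.03 0 0 0 0.35")

```text
time: 29.05
eef_pos: [0.52, -0.1186, 0.0756]
orientation: [0.123, -3.136, -0.001]
ft_force: [0.9, -1.1, -0.0]
opening: 0.0335
finger_force: 39.9
```

Emit:
step_arm(motion="-0.0322 -0.0143 0 0 0 0 0.35;-0.0322 -0.0143 0 0 0 0 0.35;-0.0322 -0.0143 0 0 0 0 0.35;-0.0322 -0.0143 0 0 0 0 0.35;-0.0323 -0.0141 0 0 0 0 0.35;0 0 0 0 0 0 0.35;0 0 0.02 0 0 0 0.35;0 0 0 0 0 0 0.35")

```text
time: 29.72
eef_pos: [0.6855, -0.177, 0.0524]
orientation: [0.123, -3.135, -0.002]
ft_force: [0.0, 0.4, -1.2]
opening: 0.0337
finger_force: 39.9
```

Run:
```python
from h import *
go((.6875,-.177,.0068),94)
```

```text
t 29.72 pos [ 0.6855 -0.177   0.0524] F [ 0.0128  0.4355 -1.224 ] op 0.0337 ff 39.911513328552246
[[-0.9969 -0.0782 -0.0044]
 [-0.0782  0.9969  0.0012]
 [ 0.0043  0.0015 -1.    ]]
tool shift [-0.0022 -0.0002  0.0456]
wz 0.4855450521246354
```

Emit:
step_arm(motion="0 0 0.016 0 0 0 0.35;0 0 0.016 0 0 0 0.35;0 0 0.009 0 0 0 0.35;0 0 0.0035 0 0 0 0.35;0 0 0 0 0 0 0.35;0 0 0 0 0 0 0.55;0 0 0 0 0 0 0.55;0 0 0 0 0 0 0.55")

```text
time: 30.38
eef_pos: [0.6879, -0.1773, 0.0117]
orientation: [-0.123, 3.138, -0.001]
ft_force: [0.6, 0.4, -0.8]
opening: 0.0472
finger_force: 0.0
```

Emit:
step_arm(motion="0 0 0 0 0 0 0.55;0 0 -0.03 0 0 0 0.55;0 0 -0.04 0 0 0 0.6;0 0 -0.04 0 0 0 0.6;0.0278 0.0259 0 0 0 0 0.6;0.0278 0.0259 0 0 0 0 0.6;0.0278 0.0259 0 0 0 0 0.6;0.0278 0.0259 0 0 0 0 0.6")

```text
time: 31.05
eef_pos: [0.5671, -0.0819, 0.1212]
orientation: [-0.122, 3.138, -0.0]
ft_force: [-0.3, 0.8, 0.0]
opening: 0.0512
finger_force: 0.0
```

Emit:
step_arm(motion="0.0279 0.026 0 0 0 0 0.6;0.0279 0.026 0 0 0 0 0.6;0 0 0 0 0 5.5 0.6;0 0 0 0 0 0 0.6;0 0 0 0 0 0 0.6;0 0 0 0 0 0 0.6;0 0 0 0 0 0 0.6;0 0 0 0 0 0 0.6")

```text
time: 31.72
eef_pos: [0.5093, -0.0359, 0.1203]
orientation: [0.028, 3.141, -0.0]
ft_force: [0.6, 1.5, 0.5]
opening: 0.0512
finger_force: 0.0
```

Run:
```python
from h import *
wcells('w5.png'); im,P=shot('top','t8.png'); go((.5088,-.0353,.0045),89)
# tray crop
cv2.imwrite('pics/c7.png',cv2.resize(im[120:260,155:400],None,fx=3.2,fy=3.2,interpolation=cv2.INTER_CUBIC))
```

```text
wcell 508.3 -35.0 size 52 35 ang -1.0
wcell 483.9 52.3 size 54 36 ang 8.4
t 31.82 pos [ 0.509  -0.0356  0.1203] F [ 0.5976 -0.2799 -0.2913] op 0.0516 ff 0.0
[[-0.9998  0.0178 -0.0001]
 [ 0.0178  0.9998  0.0001]
 [ 0.0001  0.0001 -1.    ]]
tool shift [0.0002 0.0003 0.1158]
wz -0.022155249373668084
```

View pics/c7.png

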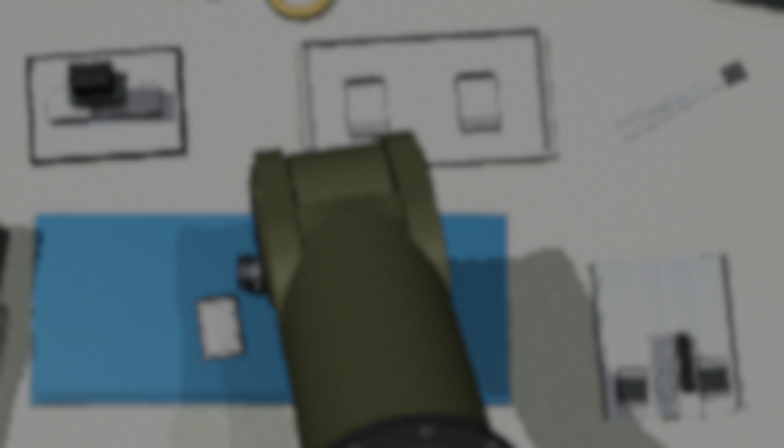

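Emit:
step_arm(motion="0.0005 0.0004 0.03 0 0 0 0.6;0 0 0.03 0 0 0 0.6;0 0 0.03 0 0 0 0.6;0 0 0.018 0 0 0 0.6;0 0 0.0075 0 0 0 0.6;0 0 0 0 0 0 0.6;0 0 0 0 0 0 0.5;0 0 0 0 0 0 0.4")

```text
time: 32.48
eef_pos: [0.509, -0.0348, 0.0061]
orientation: [0.028, 3.14, -0.0]
ft_force: [-0.2, 0.1, 0.3]
opening: 0.0348
finger_force: 21.4
```

Emit:
step_arm(motion="0 0 0 0 0 0 0.35;0 0 0 0 0 0 0.35;0 0 0 0 0 0 0.35;0 0 0 0 0 0 0.35;0 0 0 0 0 0 0.35;0 0 -0.02 0 0 0 0.35;0 0 -0.04 0 0 0 0.35;0 0 -0.04 0 0 0 0.35")

```text
time: 33.15
eef_pos: [0.5069, -0.0347, 0.1056]
orientation: [-0.027, -3.138, -0.0]
ft_force: [1.5, -0.6, -0.3]
opening: 0.0336
finger_force: 39.9
```

Emit:
step_arm(motion="0 -0.034 -0.008 0 0 0 0.35;0 -0.034 -0.008 0 0 0 0.35;0 -0.034 -0.008 0 0 0 0.35;0 -0.034 -0.008 0 0 0 0.35;0 -0.034 -0.008 0 0 0 0.35;0 -0.034 -0.008 0 0 0 0.35;0 -0.034 0 0 0 0 0.35;0 -0.034 0 0 0 0 0.35")

```text
time: 33.82
eef_pos: [0.5032, -0.3087, 0.1542]
orientation: [0.028, 3.14, -0.002]
ft_force: [0.8, -0.7, -1.0]
opening: 0.0336
finger_force: 39.9
```

Emit:
step_arm(motion="0 0 0 0 0 -5 0.35;0 0 0 0 0 0 0.35;0 0 0 0 0 0 0.35;0 0 0 0 0 0 0.35;0 0 0 0 0 0 0.35;0 0 0 0 0 0 0.35;0 0 0 0 0 0 0.35;0 0 0 0 0 0 0.35")

```text
time: 34.48
eef_pos: [0.5035, -0.3062, 0.1531]
orientation: [-0.11, 3.14, -0.0]
ft_force: [-1.7, 0.7, -0.6]
opening: 0.0335
finger_force: 39.9
```

Run:
```python
from h import *
im,P=shot('wrist','w6.png'); s,_=st(); print(np.array(s['q']))
```

```text
t 34.53 pos [ 0.5035 -0.3064  0.1531] F [ 0.539  -0.06    0.2381] op 0.0338 ff 39.92894232273102
[[-0.9976 -0.0699 -0.    ]
 [-0.0699  0.9976 -0.0001]
 [ 0.     -0.0001 -1.    ]]
[ 0.681   0.5279 -0.2748  1.7074  0.1715  0.9299  1.9797]
```

View pics/w6.png

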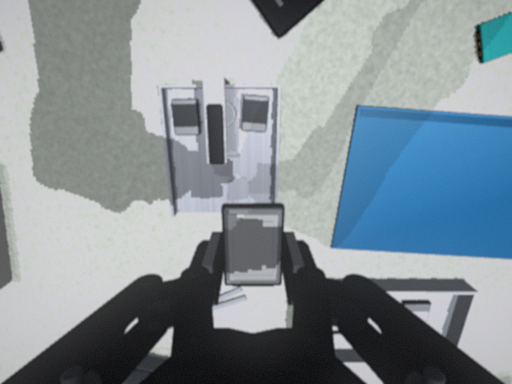

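Run:
```python
from h import *
P=ctrl.camera_params('wrist'); im=cv2.imread('pics/w6.png'); g=cv2.cvtColor(im,6)
m=(g<45).astype(np.uint8)*255; k=np.zeros_like(m); k[98:170,203:228]=255; m&=k
c=max(cv2.findContours(m,0,2)[0],key=cv2.contourArea); print(cv2.boundingRect(c))
print('grip',cv2.minAreaRect(np.array([1000*ray(P,p,.058)[:2] for p in c[:,0].astype(float)],np.float32)))
for n,p,z in(('lipL',(176,213),.004),('lipR',(273,213),.004),('bkL',(164,88),.016),('bkR',(278,88),.016)): print(n,1000*ray(P,p,z)[:2])
go((.504,-.309,.019),94)
```

```text
Traceback (most recent call last):
ValueError: max() iterable argument is empty
```

Run:
```python
from h import *
P=ctrl.camera_params('wrist'); im=cv2.imread('pics/w6.png'); g=cv2.cvtColor(im,6)
print(g[134,200:232])
m=(g<90).astype(np.uint8)*255; k=np.zeros_like(m); k[98:170,203:228]=255; m&=k
c=max(cv2.findContours(m,0,2)[0],key=cv2.contourArea); print(cv2.boundingRect(c))
print('grip',cv2.minAreaRect(np.array([1000*ray(P,p,.058)[:2] for p in c[:,0].astype(float)],np.float32)))
for n,p,z in(('lipL',(176,213),.004),('lipR',(273,213),.004),('bkL',(164,88),.016),('bkR',(278,88),.016)): print(n,1000*ray(P,p,z)[:2])
go((.504,-.309,.019),94)
```

```text
[120 137 145 143 155 182 196 162  98  56  57  61  59  61  62  62  61  61
  69  65  66  60  68 131 195 196 159 153 163 163 161 164]
(207, 105, 17, 59)
grip ((451.0118103027344, -342.279296875), (49.90606689453125, 12.616692543029785), 4.018064975738525)
lipL [ 551.59236622 -393.09839936]
lipR [ 543.58647309 -278.9210042 ]
bkL [ 414.46108972 -398.86303765]
bkR [ 406.66390652 -287.83953968]
t 34.53 pos [ 0.5035 -0.3064  0.1531] F [ 0.539  -0.06    0.2381] op 0.0338 ff 39.92894232273102
[[-0.9976 -0.0699 -0.    ]
 [-0.0699  0.9976 -0.0001]
 [ 0.     -0.0001 -1.    ]]
tool shift [-0.0004 -0.0027  0.1341]
wz 0.010639357458273935
```

Emit:
step_arm(motion="0.0029 -0.0054 0.03 0 0 0 0.35;0 0 0.035 0 0 0 0.35;0 0 0.035 0 0 0 0.35;0 0 0.02 0 0 0 0.35;0 0 0.01 0 0 0 0.35;0 0 0.004 0 0 0 0.35;0 0 0 0 0 0 0.35;0 0 0 0 0 0 0.35")

```text
time: 35.2
eef_pos: [0.5017, -0.3127, 0.0201]
orientation: [-0.109, 3.138, -0.001]
ft_force: [-0.1, -0.4, 0.3]
opening: 0.0334
finger_force: 41.2
```

Emit:
step_arm(motion="0 0 0 0 0 0 0.5;0 0 0 0 0 0 0.5;0 0 0 0 0 0 0.5;0 0 -0.03 0 0 0 0.5;0 0 -0.035 0 0 0 0.5;0 0 -0.035 0 0 0 0.6;0 0 -0.035 0 0 0 0.6;0 0 0 0 0 0 0.6")

```text
time: 35.87
eef_pos: [0.5042, -0.3139, 0.1616]
orientation: [-0.109, 3.13, -0.01]
ft_force: [1.0, -0.4, -0.2]
opening: 0.0513
finger_force: 0.0
```

Run:
```python
from h import *
shot('wrist','w7.png'); im=cv2.imread('pics/w7.png'); cells('t9.png'); go((.484,.0523,.12),98.5)
```

```text
cell? 485 53 size 55 38 ang 7.8 bb (216, 212, 15, 21)
t 35.97 pos [ 0.5016 -0.3129  0.1562] F [ 0.6065  0.1386 -0.0497] op 0.0514 ff 0.0
[[-0.9976 -0.0694  0.0036]
 [-0.0694  0.9976 -0.0024]
 [-0.0035 -0.0027 -1.    ]]
tool shift [-0.0076  0.3656  0.0352]
wz -4.522667582528669
```

Emit:
step_arm(motion="-0.0008 0.0366 0 0 0 0 0.6;-0.0008 0.0366 0 0 0 0 0.6;-0.0008 0.0366 0 0 0 0 0.6;-0.0008 0.0366 0 0 0 0 0.6;-0.0008 0.0366 0 0 0 0 0.6;-0.0008 0.0366 0 0 0 0 0.6;-0.0008 0.0366 0 0 0 0 0.6;-0.0008 0.0366 0 0 0 0 0.6")

```text
time: 36.63
eef_pos: [0.4855, -0.0182, 0.1529]
orientation: [0.109, -3.138, -0.0]
ft_force: [0.5, -0.2, 0.8]
opening: 0.051
finger_force: 0.0
```

Emit:
step_arm(motion="-0.0006 0.0366 0 0 0 0 0.6;-0.0006 0.0366 0 0 0 0 0.6;0 0 0 0 0 -4.5 0.6;0 0 0.03 0 0 0 0.6;0 0 0 0 0 0 0.6;0 0 0 0 0 0 0.6;0 0 0 0 0 0 0.6;0 0 0 0 0 0 0.6")

```text
time: 37.3
eef_pos: [0.4832, 0.0528, 0.1245]
orientation: [-0.23, 3.133, -0.0]
ft_force: [-0.4, 0.2, -0.4]
opening: 0.0516
finger_force: 0.0
```

Run:
```python
from h import *
wcells('w8.png'); go((.484,.0523,.0045),98.5)
```

```text
wcell 558.4 127.5 size 65 31 ang 39.4
wcell 483.7 52.5 size 53 35 ang 8.4
t 37.35 pos [0.4834 0.0528 0.1247] F [-0.2108 -0.253   0.1976] op 0.0512 ff 0.0
[[-0.9892 -0.1463  0.0009]
 [-0.1463  0.9892 -0.    ]
 [-0.0009 -0.0002 -1.    ]]
tool shift [-0.0005 -0.0006  0.1202]
wz -0.08908684216520157
```

Emit:
step_arm(motion="0 0 0.033 0 0 0 0.6;0 0 0.033 0 0 0 0.6;0 0 0.03 0 0 0 0.6;0 0 0.016 0 0 0 0.6;0 0 0.0075 0 0 0 0.6;0 0 0 0 0 0 0.6;0 0 0 0 0 0 0.5;0 0 0 0 0 0 0.4")

```text
time: 38.02
eef_pos: [0.4838, 0.0533, 0.0058]
orientation: [-0.232, 3.131, -0.0]
ft_force: [-1.4, -0.3, 3.9]
opening: 0.0348
finger_force: 22.4
```

Emit:
step_arm(motion="0 0 0 0 0 0 0.35;0 0 0 0 0 0 0.35;0 0 0 0 0 0 0.35;0 0 0 0 0 0 0.35;0 0 0 0 0 0 0.35;0 0 -0.02 0 0 0 0.35;0 0 -0.04 0 0 0 0.35;0 0 -0.04 0 0 0 0.35")

```text
time: 38.68
eef_pos: [0.4819, 0.0533, 0.1056]
orientation: [0.233, -3.131, -0.0]
ft_force: [1.1, 0.3, -0.3]
opening: 0.0339
finger_force: 39.9
```

Emit:
step_arm(motion="0.0036 -0.0377 -0.005 0 0 0 0.35;0.0036 -0.0377 -0.005 0 0 0 0.35;0.0036 -0.0377 -0.005 0 0 0 0.35;0.0036 -0.0377 -0.005 0 0 0 0.35;0.0036 -0.0377 0 0 0 0 0.35;0.0036 -0.0377 0 0 0 0 0.35;0.0036 -0.0377 0 0 0 0 0.35;0.0036 -0.0377 0 0 0 0 0.35")

```text
time: 39.35
eef_pos: [0.4988, -0.2514, 0.1256]
orientation: [-0.232, 3.132, -0.001]
ft_force: [1.0, 0.2, -0.6]
opening: 0.0337
finger_force: 39.9
```

Emit:
step_arm(motion="0.0037 -0.0377 0 0 0 0 0.35;0.0037 -0.0377 0 0 0 0 0.35;0.0037 -0.0377 0 0 0 0 0.35;0 0 0 0 0 4.4 0.35;0 0 0 0 0 0 0.35;0 0 0 0 0 0 0.35;0 0 0 0 0 0 0.35;0 0 0 0 0 0 0.35")

```text
time: 40.02
eef_pos: [0.5052, -0.3612, 0.125]
orientation: [-0.118, 3.139, 0.0]
ft_force: [-0.2, -0.4, 0.1]
opening: 0.0338
finger_force: 40.0
```

Run:
```python
from h import *
shot('wrist','w9.png'); go((.505,-.364,.019),94)
```

```text
t 40.07 pos [ 0.5051 -0.3614  0.1249] F [ 0.4006 -0.8754  0.3153] op 0.0338 ff 39.96432960033417
[[-0.9972 -0.0745  0.0003]
 [-0.0745  0.9972  0.0002]
 [-0.0003  0.0001 -1.    ]]
tool shift [ 0.0004 -0.0026  0.1059]
wz 0.27092559598671073
```

Emit:
step_arm(motion="0 -0.0026 0.03 0 0 0 0.35;0 0 0.035 0 0 0 0.35;0 0 0.025 0 0 0 0.35;0 0 0.012 0 0 0 0.35;0 0 0.0035 0 0 0 0.35;0 0 0 0 0 0 0.35;0 0 0 0 0 0 0.5;0 0 0 0 0 0 0.5")

```text
time: 40.73
eef_pos: [0.506, -0.3658, 0.0208]
orientation: [-0.113, 3.137, -0.003]
ft_force: [-0.1, 0.5, 0.1]
opening: 0.0428
finger_force: 0.0
```

Emit:
step_arm(motion="0 0 0 0 0 0 0.5;0 0 -0.03 0 0 0 0.5;0 0 -0.04 0 0 0 0.5;0 0 -0.04 0 0 0 0.6;0.0261 0.013 0 0 0 0 0.6;0.0261 0.013 0 0 0 0 0.6;0 0 0 0 0 0 0.6;0 0 0 0 0 0 0.6")

```text
time: 41.4
eef_pos: [0.4498, -0.3432, 0.1304]
orientation: [-0.111, 3.139, -0.002]
ft_force: [1.1, -0.4, 0.5]
opening: 0.0511
finger_force: 0.0
```

Run:
```python
from h import *
im,P=shot('wrist','w10.png'); s,_=st(); go((.451,-.342,.032),94); print(np.array(s['q']))
im2,_=shot('scene','s10.png'); cv2.imwrite('pics/c8.png',np.hstack([im[:,100:420],cv2.resize(im2[140:240,130:230],(384,384))]))
```

```text
t 41.45 pos [ 0.4512 -0.3436  0.1303] F [0.4728 0.277  0.5269] op 0.0511 ff 0.0
[[-0.9975 -0.0709  0.0016]
 [-0.0709  0.9975 -0.0016]
 [-0.0015 -0.0017 -1.    ]]
t 41.45 pos [ 0.4512 -0.3436  0.1303] F [0.4728 0.277  0.5269] op 0.0511 ff 0.0
[[-0.9975 -0.0709  0.0016]
 [-0.0709  0.9975 -0.0016]
 [-0.0015 -0.0017 -1.    ]]
tool shift [0.0002 0.0018 0.0983]
wz 0.06400327098258174
[ 0.8151  0.5263 -0.3173  1.7953  0.2107  0.8508  2.0405]
```

View pics/c8.png

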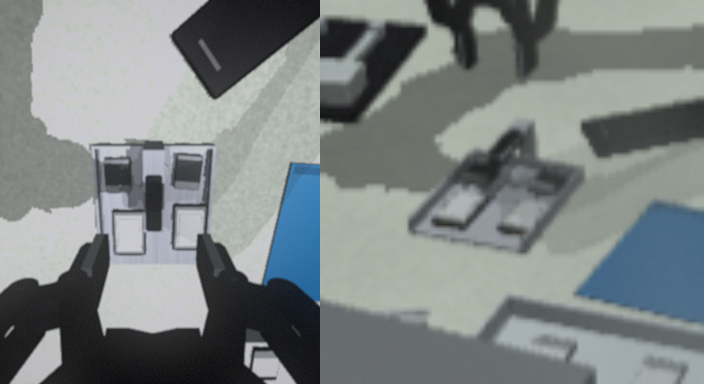

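Emit:
step_arm(motion="0 0.0015 0.03 0 0 0 0.6;0 0 0.03 0 0 0 0.6;0 0 0.02 0 0 0 0.6;0 0 0.012 0 0 0 0.6;0 0 0.006 0 0 0 0.5;0 0 0 0 0 0 0.4;0 0 0 0 0 0 0.3;0 0 0 0 0 0 0.1", force=110)

```text
time: 42.17
eef_pos: [0.4518, -0.3421, 0.032]
orientation: [-0.112, 3.138, -0.002]
ft_force: [-1.9, 2.2, 3.7]
opening: 0.0159
finger_force: 90.6
```

Emit:
step_arm(motion="0 0 0 0 0 0 0.05;0 0 0 0 0 0 0.05;0 0 0 0 0 0 0.05;0 0 0 0 0 0 0.05;0 0 0 0 0 0 0.05;0 0 0 0 0 0 0.05;0 0 0 0 0 0 0.05;0 0 0 0 0 0 0.05")

```text
time: 42.83
eef_pos: [0.4517, -0.3421, 0.032]
orientation: [-0.112, 3.138, -0.002]
ft_force: [-0.1, 0.5, 6.9]
opening: 0.0153
finger_force: 107.8
```

Emit:
step_arm(motion="0 0 -0.005 0 0 0 0.05;0 0 -0.01 0 0 0 0.05;0 0 -0.02 0 0 0 0.05;0 0 -0.025 0 0 0 0.05;0 0 -0.025 0 0 0 0.05;0 0 -0.025 0 0 0 0.05;0 0 -0.02 0 0 0 0.05;0 0 -0.01 0 0 0 0.05")

```text
time: 43.5
eef_pos: [0.4512, -0.3419, 0.174]
orientation: [-0.112, 3.138, -0.003]
ft_force: [0.2, -0.4, -4.1]
opening: 0.0148
finger_force: 107.7
```

Run:
```python
from h import *
go((.527,.363,.2),None); shot('scene','s11.png')
```

```text
t 43.5 pos [ 0.4512 -0.3419  0.174 ] F [ 0.1522 -0.4248 -4.137 ] op 0.0148 ff 107.74218991398811
[[-0.9975 -0.0712  0.0021]
 [-0.0712  0.9975 -0.0018]
 [-0.002  -0.0019 -1.    ]]
tool shift [-0.1259  0.6977 -0.0271]
```

Emit:
step_arm(motion="-0.0011 0.006 -0.001 0 0 0 0.05;-0.0022 0.012 -0.001 0 0 0 0.05;-0.0032 0.018 -0.001 0 0 0 0.05;-0.0043 0.0241 -0.001 0 0 0 0.05;-0.0043 0.0241 -0.001 0 0 0 0.05;-0.0043 0.0241 -0.001 0 0 0 0.05;-0.0043 0.0241 -0.001 0 0 0 0.05;-0.0043 0.0241 -0.001 0 0 0 0.05")

```text
time: 44.22
eef_pos: [0.4664, -0.1806, 0.1775]
orientation: [0.114, -3.136, -0.003]
ft_force: [0.2, -0.4, -3.6]
opening: 0.015
finger_force: 107.7
```

Emit:
step_arm(motion="-0.0043 0.0241 -0.001 0 0 0 0.05;-0.0043 0.0241 -0.001 0 0 0 0.05;-0.0043 0.0241 -0.001 0 0 0 0.05;-0.0043 0.0241 -0.001 0 0 0 0.05;-0.0043 0.0241 -0.001 0 0 0 0.05;-0.0043 0.0241 -0.001 0 0 0 0.05;-0.0043 0.0241 -0.001 0 0 0 0.05;-0.0043 0.0241 -0.001 0 0 0 0.05")

```text
time: 44.88
eef_pos: [0.4864, 0.0136, 0.1855]
orientation: [0.114, -3.136, -0.001]
ft_force: [0.4, -0.4, -3.9]
opening: 0.0145
finger_force: 107.7
```

Emit:
step_arm(motion="-0.0043 0.0241 -0.001 0 0 0 0.05;-0.0043 0.0241 -0.001 0 0 0 0.05;-0.0043 0.0241 -0.001 0 0 0 0.05;-0.0043 0.0241 -0.001 0 0 0 0.05;-0.0043 0.0241 -0.001 0 0 0 0.05;-0.0043 0.0241 -0.001 0 0 0 0.05;-0.0043 0.0241 -0.001 0 0 0 0.05;-0.0043 0.0241 -0.001 0 0 0 0.05")

```text
time: 45.55
eef_pos: [0.5067, 0.2078, 0.1932]
orientation: [0.114, -3.136, 0.001]
ft_force: [-0.5, 0.6, -4.3]
opening: 0.015
finger_force: 107.7
```

Emit:
step_arm(motion="-0.0043 0.0241 -0.001 0 0 0 0.05;-0.0043 0.0241 -0.001 0 0 0 0.05;-0.0043 0.0241 0 0 0 0 0.05;-0.0043 0.0241 0 0 0 0 0.05;-0.0043 0.0241 0 0 0 0 0.05;-0.0032 0.018 0 0 0 0 0.05;-0.0022 0.012 0 0 0 0 0.05;-0.0011 0.006 0 0 0 0 0.05")

```text
time: 46.22
eef_pos: [0.5234, 0.3664, 0.1952]
orientation: [0.117, -3.136, 0.001]
ft_force: [0.4, 0.6, -4.5]
opening: 0.015
finger_force: 107.7
```

Emit:
step_arm(motion="0 0 0 0 0 1 0.05;0 0 0 0 0 2 0.05;0 0 0 0 0 4 0.05;0 0 0 0 0 6 0.05;0 0 0 0 0 6 0.05;0 0 0 0 0 6 0.05;0 0 0 0 0 6 0.05;0 0 0 0 0 6 0.05")

```text
time: 46.88
eef_pos: [0.5256, 0.362, 0.1967]
orientation: [-0.902, -3.009, 0.003]
ft_force: [1.2, 0.4, -4.0]
opening: 0.0151
finger_force: 107.7
```

Emit:
step_arm(motion="0 0 0 0 0 6 0.05;0 0 0 0 0 6 0.05;0 0 0 0 0 6 0.05;0 0 0 0 0 6 0.05;0 0 0 0 0 6 0.05;0 0 0 0 0 6 0.05;0 0 0 0 0 6 0.05;0 0 0 0 0 6 0.05")

```text
time: 47.55
eef_pos: [0.5255, 0.3621, 0.1968]
orientation: [2.048, 2.382, -0.002]
ft_force: [-0.5, -0.1, -4.5]
opening: 0.0147
finger_force: 107.7
```

Emit:
step_arm(motion="0 0 0 0 0 6 0.05;0 0 0 0 0 6 0.05;0 0 0 0 0 6 0.05;0 0 0 0 0 6 0.05;0 0 0 0 0 6 0.05;0 0 0 0 0 6 0.05;0 0 0 0 0 6 0.05;0 0 0 0 0 6 0.05")

```text
time: 48.22
eef_pos: [0.5254, 0.3622, 0.1968]
orientation: [2.84, 1.343, -0.002]
ft_force: [0.1, 0.5, -4.1]
opening: 0.0148
finger_force: 107.7
```

Run:
```python
from h import *
s,_=st(); print(np.array(s['q'])); shot('scene','s12.png')
im,P=shot('top','t12.png')
```

```text
t 48.22 pos [0.5254 0.3622 0.1968] F [ 0.1245  0.45   -4.1379] op 0.0148 ff 107.72141609340906
[[ 0.6345  0.7729 -0.0008]
 [ 0.7729 -0.6345 -0.0008]
 [-0.0011 -0.0001 -1.    ]]
[-0.76    0.5576  0.1987  1.5166 -0.1184  1.0804 -1.222 ]
```

Emit:
step_arm(motion="0 0 0 0 0 5 0.05;0 0 0 0 0 5 0.05;0 0 0.01 0 0 0 0.05;0 0 0.01 0 0 0 0.05;0 0 0 0 2 0 0.05;0 0 0 0 4 0 0.05;0 0 0 0 5 0 0.05;0 0 0 0 5 0 0.05")

```text
time: 48.98
eef_pos: [0.5252, 0.3635, 0.1758]
orientation: [-2.823, -1.066, -0.401]
ft_force: [-0.1, -0.1, -4.1]
opening: 0.0153
finger_force: 107.7
```

Run:
```python
from h import *
s,_=st(); print(np.array(s['q']))
```

```text
t 48.98 pos [0.5252 0.3635 0.1758] F [-0.0645 -0.144  -4.0783] op 0.0153 ff 107.65238150954247
[[ 0.7209  0.6605  0.2099]
 [ 0.6349 -0.7508  0.182 ]
 [ 0.2778  0.002  -0.9606]]
[-0.7668  0.4487  0.2     1.8305 -0.2111  0.5994 -1.289 ]
```

Emit:
step_arm(motion="0 0 0 0 -2 0 0.05;0 0 0 0 -4 0 0.05;0 0 0 0 -5 0 0.05;0 0 0 0 -5 0 0.05;0 0 0 0 0 -2 0.05;0 0 0 0 0 -4 0.05;0 0 0 0 0 -6 0.05;0 0 0 0 0 -6 0.05")

```text
time: 49.65
eef_pos: [0.5251, 0.3635, 0.1752]
orientation: [2.725, 1.562, -0.003]
ft_force: [-0.5, -0.8, -3.5]
opening: 0.015
finger_force: 107.9
```

Emit:
step_arm(motion="0 0 0 0 0 -6 0.05;0 0 0 0 0 -6 0.05;0 0 0 0 0 -6 0.05;0 0 0 0 0 -6 0.05;0 0 0 0 0 -4 0.05;0 0 0 0 0 -2 0.05;0 0 0 0 0 0 0.05;0 0 0 0 0 0 0.05")

```text
time: 50.32
eef_pos: [0.5252, 0.3634, 0.1759]
orientation: [-2.238, -2.205, 0.002]
ft_force: [0.4, -0.7, -4.1]
opening: 0.0147
finger_force: 107.9
```

Run:
```python
from h import *
s,_=st(); print(np.array(s['q'])); go((.485,.385,.18))
```

```text
t 50.32 pos [0.5252 0.3634 0.1759] F [ 0.4375 -0.7242 -4.0989] op 0.0147 ff 107.88532096892595
[[ 0.0149  0.9999 -0.0013]
 [ 0.9999 -0.0149 -0.0007]
 [-0.0007 -0.0013 -1.    ]]
[-0.6499  0.5682  0.0107  1.5416 -0.0069  1.0334 -0.6522]
t 50.32 pos [0.5252 0.3634 0.1759] F [ 0.4375 -0.7242 -4.0989] op 0.0147 ff 107.88532096892595
[[ 0.0149  0.9999 -0.0013]
 [ 0.9999 -0.0149 -0.0007]
 [-0.0007 -0.0013 -1.    ]]
tool shift [ 0.021  -0.0406 -0.004 ]
```

Emit:
step_arm(motion="0.004 -0.008 0 0 0 0 0.05;0.0065 -0.012 0 0 0 0 0.05;0.0065 -0.012 0 0 0 0 0.05;0.004 -0.008 0 0 0 0 0.05;0 0 0 0 2 0 0.05;0 0 0 0 4 0 0.05;0 0 0 0 5 0 0.05;0 0 0 0 5 0 0.05")

```text
time: 50.98
eef_pos: [0.4844, 0.3876, 0.1777]
orientation: [-2.084, -2.058, -0.299]
ft_force: [-1.2, 0.0, -3.7]
opening: 0.0146
finger_force: 108.0
```

Emit:
step_arm(motion="0 0 0 0 5 0 0.05;0 0 0 0 5 0 0.05;0 0 0 0 5 0 0.05;0 0 0 0 5 0 0.05;0 0 0 0 5 0 0.05;0 0 0 0 5 0 0.05;0 0 0 0 5 0 0.05;0 0 0 0 5 0 0.05")

```text
time: 51.65
eef_pos: [0.486, 0.3856, 0.1783]
orientation: [-1.645, -1.621, -0.881]
ft_force: [-0.2, 1.6, -5.2]
opening: 0.0148
finger_force: 108.3
```

Emit:
step_arm(motion="0 0 0 0 3 0 0.05;0 0 0 0 0 0 0.05;0 0 0 0 0 0 0.05;0 0 0 0 0 0 0.05;0 0 0 0 0 0 0.05;0 0 0 0 0 0 0.05;0 0 0 0 0 0 0.05;0 0 0 0 0 0 0.05")

```text
time: 52.32
eef_pos: [0.4855, 0.3864, 0.1775]
orientation: [-1.61, -1.588, -0.911]
ft_force: [-0.4, 0.2, -2.7]
opening: 0.0151
finger_force: 108.3
```

Run:
```python
from h import *
s,_=st(); print(np.array(s['q'])); a,_=shot('scene','s13.png'); b,_=shot('top','t13.png'); w,_=shot('wrist','w13.png')
cv2.imwrite('pics/c9.png',np.hstack([cv2.resize(a[170:270,300:430],None,fx=3,fy=3),cv2.resize(b[160:280,60:190],(325,300))]))
```

```text
t 52.32 pos [0.4855 0.3864 0.1775] F [-0.4038  0.2146 -2.6695] op 0.0151 ff 108.31607602536678
[[ 0.0057  0.9999  0.0134]
 [ 0.5162 -0.0145  0.8563]
 [ 0.8564  0.002  -0.5163]]
[ 0.4456  0.8716 -1.0973  2.1067 -1.0176  0.2467  0.6613]
```

View pics/c9.png

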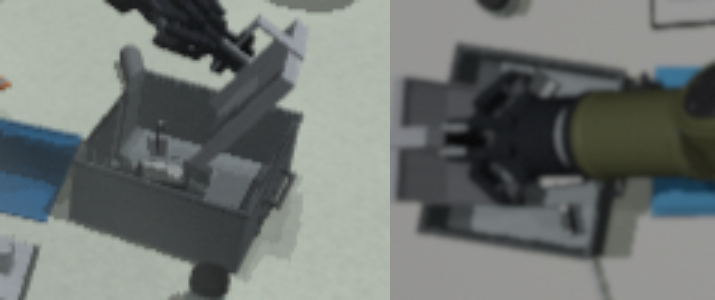

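Emit:
step_arm(motion="0 0 0 0 -5 0 0.05;0 0 0 0 -5 0 0.05;0 0 0 0 -5 0 0.05;0 0 0 0 -5 0 0.05;0 0 0 0 -5 0 0.05;0 0 0 0 -5 0 0.05;0 0 0 0 -5 0 0.05;0 0 0 0 -5 0 0.05")

```text
time: 53.13
eef_pos: [0.4854, 0.3857, 0.1781]
orientation: [-2.062, -2.03, -0.342]
ft_force: [-0.1, 0.4, -4.3]
opening: 0.0149
finger_force: 108.2
```

Emit:
step_arm(motion="0 0 0 0 -5 0 0.05;0 0 0 0 -5 0 0.05;0 0 0 0 -5 0 0.05;0 0 0 0 -4 0 0.05;0 0 0 0 0 0 0.05;0 0 0 0 0 0 0.05;0 0 0 0 0 0 0.05;0 0 0 0 0 0 0.05")

```text
time: 53.8
eef_pos: [0.4862, 0.384, 0.1768]
orientation: [-2.241, -2.201, 0.0]
ft_force: [0.2, -0.5, -2.4]
opening: 0.015
finger_force: 108.2
```

Run:
```python
from h import *
s,_=st(); print(np.array(s['q'])); go((.4512,-.342,.18),94); shot('wrist','w14.png')
```

```text
t 53.8 pos [0.4862 0.384  0.1768] F [ 0.2023 -0.5162 -2.4494] op 0.015 ff 108.16637802869081
[[ 0.0181  0.9998 -0.0007]
 [ 0.9998 -0.0181  0.0005]
 [ 0.0005 -0.0007 -1.    ]]
[-0.7405  0.5393  0.0535  1.5968 -0.0335  1.0065 -0.6948]
t 53.8 pos [0.4862 0.384  0.1768] F [ 0.2023 -0.5162 -2.4494] op 0.015 ff 108.16637802869081
[[ 0.0181  0.9998 -0.0007]
 [ 0.9998 -0.0181  0.0005]
 [ 0.0005 -0.0007 -1.    ]]
tool shift [-0.7265 -0.0218 -0.0036]
wz 84.96004939429287
```

Emit:
step_arm(motion="-0.03 -0.001 0 0 0 0 0.05;-0.036 -0.0011 0 0 0 0 0.05;-0.037 -0.0011 0 0 0 0 0.05;-0.037 -0.0011 0 0 0 0 0.05;-0.037 -0.0011 0 0 0 0 0.05;-0.037 -0.0011 0 0 0 0 0.05;-0.037 -0.0011 0 0 0 0 0.05;-0.037 -0.0011 0 0 0 0 0.05")

```text
time: 54.52
eef_pos: [0.472, 0.0951, 0.1774]
orientation: [2.241, 2.201, 0.002]
ft_force: [0.2, 0.5, -2.4]
opening: 0.015
finger_force: 108.2
```

Emit:
step_arm(motion="-0.037 -0.0011 0 0 0 0 0.05;-0.037 -0.0011 0 0 0 0 0.05;-0.037 -0.0011 0 0 0 0 0.05;-0.037 -0.0011 0 0 0 0 0.05;-0.037 -0.0011 0 0 0 0 0.05;-0.037 -0.0011 0 0 0 0 0.05;-0.037 -0.0011 0 0 0 0 0.05;-0.037 -0.0011 0 0 0 0 0.05")

```text
time: 55.18
eef_pos: [0.4579, -0.2006, 0.1774]
orientation: [2.241, 2.201, 0.002]
ft_force: [1.0, 0.1, -2.1]
opening: 0.0151
finger_force: 108.2
```

Emit:
step_arm(motion="-0.037 -0.0011 0 0 0 0 0.05;-0.037 -0.0011 0 0 0 0 0.05;-0.03 -0.001 0 0 0 0 0.05;-0.0265 -0.001 0 0 0 0 0.05;0 0 0 0 0 -6.8 0.05;0 0 0 0 0 -6.8 0.05;0 0 0 0 0 -6.8 0.05;0 0 0 0 0 -6.8 0.05")

```text
time: 55.85
eef_pos: [0.4516, -0.3293, 0.1771]
orientation: [1.654, 2.671, 0.001]
ft_force: [0.1, 0.3, -2.8]
opening: 0.015
finger_force: 108.2
```

Emit:
step_arm(motion="0 0 0 0 0 -6.8 0.05;0 0 0 0 0 -6.8 0.05;0 0 0 0 0 -6.8 0.05;0 0 0 0 0 -6.8 0.05;0 0 0 0 0 -6.8 0.05;0 0 0 0 0 -6.8 0.05;0 0 0 0 0 -6.8 0.05;0 0 0 0 0 -6.8 0.05")

```text
time: 56.52
eef_pos: [0.4516, -0.3292, 0.1773]
orientation: [0.25, 3.131, 0.0]
ft_force: [0.0, 1.2, -2.5]
opening: 0.0154
finger_force: 108.2
```

Emit:
step_arm(motion="0 0 0 0 0 -6.8 0.05;0 0 0 0 0 -6.6 0.05;0 0 0 0 0 0 0.05;0 0 0 0 0 0 0.05;0 0 0.02 0 0 0 0.05;0 0 0.02 0 0 0 0.05;0 0 0 0 0 0 0.05;0 0 0 0 0 0 0.05")

```text
time: 57.18
eef_pos: [0.4519, -0.3282, 0.1366]
orientation: [0.107, -3.138, -0.002]
ft_force: [0.1, -0.9, -2.2]
opening: 0.0148
finger_force: 108.2
```

Run:
```python
from h import *
s,_=st(); print(np.array(s['q'])); go((.4512,-.342,.033),94)
```

```text
t 57.18 pos [ 0.4519 -0.3282  0.1366] F [ 0.1446 -0.876  -2.2478] op 0.0148 ff 108.15012205392122
[[-0.9977 -0.0682 -0.0018]
 [-0.0682  0.9977  0.0012]
 [ 0.0017  0.0013 -1.    ]]
[ 0.7588  0.5049 -0.2633  1.8069  0.1676  0.8538  2.0551]
t 57.18 pos [ 0.4519 -0.3282  0.1366] F [ 0.1446 -0.876  -2.2478] op 0.0148 ff 108.15012205392122
[[-0.9977 -0.0682 -0.0018]
 [-0.0682  0.9977  0.0012]
 [ 0.0017  0.0013 -1.    ]]
tool shift [ 0.0015 -0.0139  0.1036]
wz -0.0898755111106766
```

Emit:
step_arm(motion="0.0015 -0.0139 0.02 0 0 0 0.05;0 0 0.03 0 0 0 0.05;0 0 0.025 0 0 0 0.05;0 0 0.015 0 0 0 0.05;0 0 0.006 0 0 0 0.05;0 0 0.004 0 0 0 0.05;0 0 0.003 0 0 0 0.05;0 0 0 0 0 0 0.05")

```text
time: 57.85
eef_pos: [0.4529, -0.3427, 0.0348]
orientation: [-0.111, 3.138, -0.002]
ft_force: [-0.1, -0.7, -1.8]
opening: 0.0148
finger_force: 108.1
```

Emit:
step_arm(motion="0 0 0.0015 0 0 0 0.05;0 0 0 0 0 0 0.05;0 0 0 0 0 0 0.3;0 0 0 0 0 0 0.5;0 0 0 0 0 0 0.6;0 0 0 0 0 0 0.6;0 0 0 0 0 0 0.6;0 0 0 0 0 0 0.6")

```text
time: 58.52
eef_pos: [0.4523, -0.3423, 0.0326]
orientation: [-0.112, 3.14, -0.0]
ft_force: [-0.5, 0.3, 1.1]
opening: 0.0515
finger_force: 0.0
```

Emit:
step_arm(motion="0 0 -0.03 0 0 0 0.6;0 0 -0.035 0 0 0 0.6;0 0 -0.035 0 0 0 0.6;0 0 -0.035 0 0 0 0.6;0 0 0 0 0 0 0.6;0 0 0 0 0 0 0.6;0 0 0 0 0 0 0.6;0 0 0 0 0 0 0.6")

```text
time: 59.18
eef_pos: [0.4515, -0.3419, 0.1662]
orientation: [0.112, -3.138, -0.002]
ft_force: [0.1, 0.6, 1.1]
opening: 0.0514
finger_force: 0.0
```

Run:
```python
from h import *
st(); w,P=shot('wrist','w15.png'); t,PT=shot('top','t15.png'); s,PS=shot('scene','s15.png')
g=cv2.cvtColor(w,6)
c0=np.array([proj(P,(.451,-.342,.058))]); print('grip px',c0)
u,v=c0[0].astype(int); m=((g<90)*255).astype(np.uint8); k=np.zeros_like(m); k[v-45:v+45,u-18:u+18]=255; m&=k
c=max(cv2.findContours(m,0,2)[0],key=cv2.contourArea); print('grip',cv2.minAreaRect(np.array([1000*ray(P,p,.058)[:2] for p in c[:,0].astype(float)],np.float32)))
def rect(pts): return np.array([proj(P,p) for p in pts]).astype(np.int32)
# pan floor: dark pixels count vs picture with contents
q=rect([(.415,-.39,.003),(.54,-.385,.003),(.54,-.295,.003),(.415,-.298,.003)])
k=np.zeros_like(g); cv2.fillConvexPoly(k,q,255); k[m>0]=0; print('floor grey percentiles',np.percentile(g[k>0],[2,10,30,50,90]))
q1=g[max(v-60,0):v+90,u-70:u+70]; print(cv2.resize(q1,(14,15),interpolation=cv2.INTER_AREA))
```

```text
t 59.18 pos [ 0.4515 -0.3419  0.1662] F [0.129  0.5912 1.1104] op 0.0514 ff 0.0
[[-0.9974 -0.0713 -0.0021]
 [-0.0713  0.9975  0.0014]
 [ 0.002   0.0015 -1.    ]]
grip px [[251.8839 189.7122]]
grip ((451.1051025390625, -343.3980712890625), (49.714256286621094, 14.855130195617676), 4.46467399597168)
floor grey percentiles [100. 114. 159. 174. 186.]
[[196 189 186 183 173 159 153 152 179 183 178 180 185 176]
 [183 171 171 183 173 128 145 148 164 181 182 174 158 164]
 [138 153 153 181 156 122 172 181 171 189 191 164 143 161]
 [135 131 108 119 111 111 136 135 168 171 165 134 146 160]
 [133 132 109 123 118 110  75  77 157 158 159 133 149 162]
 [145 163 135 180 162 100  67  72 154 154 156 120 152 171]
 [192 184 158 186 175 118  75  71 162 164 165 122 161 174]
 [195 186 157 184 182 182 103  72 166 162 163 123 170 175]
 [196 187 153 182 180 180 142 123 171 159 160 120 172 175]
 [195 194 153 180 179 177 178 175 179 175 168 122 172 173]
 [195 155 118 179 178 175 177 174 177 175 176 115 123 174]
 [120  78  76 179 179 176 178 175 178 175 175 102  59  93]
 [ 58  62  69 194 194 195 195 194 195 195 194 125  51  62]
 [ 65  52  69 194 194 195 195 196 195 195 194 127  46  63]
 [ 58  47  99 193 194 195 196 196 195 195 194 157  45  58]]
```

Run:
```python
from h import *
a=cv2.imread('pics/top0.png'); b=cv2.imread('pics/t15.png'); P=ctrl.camera_params('top')
d=cv2.absdiff(cv2.GaussianBlur(a,(3,3),0),cv2.GaussianBlur(b,(3,3),0)).max(2); m=((d>28)*255).astype(np.uint8)
for c in cv2.findContours(m,0,2)[0]:
    if cv2.contourArea(c)<12: continue
    (x,y),_=cv2.minEnclosingCircle(c); print(round(cv2.contourArea(c)),cv2.boundingRect(c),(1000*ray(P,(x,y),.008)[:2]).round())
cv2.imwrite('pics/m.png',m)
g=cv2.cvtColor(b,6)[184:258,84:150]; print(cv2.resize(g,(22,25),interpolation=cv2.INTER_AREA))
```

```text
639 (142, 357, 60, 27) [ 84. 188.]
156 (269, 353, 17, 24) [101. -96.]
12 (92, 344, 5, 6) [148. 399.]
35 (0, 324, 4, 15) [189. 650.]
16 (41, 320, 7, 6) [210. 535.]
26 (10, 308, 13, 11) [239. 612.]
6825 (45, 290, 230, 70) [222. 224.]
124 (466, 283, 9, 28) [ 281. -629.]
406 (452, 256, 27, 23) [ 363. -625.]
341 (445, 254, 23, 56) [ 321. -604.]
20 (474, 250, 8, 5) [ 404. -658.]
56 (129, 242, 8, 12) [413. 301.]
42 (373, 238, 10, 7) [ 432. -379.]
71 (348, 238, 10, 9) [ 430. -307.]
12 (364, 226, 4, 11) [ 460. -345.]
90 (121, 223, 14, 10) [468. 321.]
218 (217, 212, 15, 20) [486.  52.]
228 (184, 204, 16, 21) [506. 143.]
216 (248, 203, 14, 20) [510. -35.]
76 (127, 202, 14, 13) [523. 306.]
226 (278, 199, 14, 20) [ 523. -117.]
39 (114, 189, 9, 9) [565. 350.]
16450 (289, 184, 198, 200) [ 289. -399.]
15 (263, 144, 11, 3) [706. -73.]
16 (298, 142, 11, 3) [ 711. -173.]
[[ 76  33  26  30  49  50  51  70  63  56  52  46  52  51  59  66  76  84
   95 106 116 124]
 [ 64  29  26  35  58  60  68 101 102  99  96  65  67  72  65  58  51  47
   48  49  56  66]
 [ 51  28  26  40  60  61  79 105 107 106  84  59
[... 1390 characters left out ...]
8 103  96  99  97  98 100  99
  103  94  45  30]
 [ 48  62  63  85 109 108 108 108 108 107 107 105 105 105 104 105 104 104
  105  89  37  34]
 [ 53  63  65  93 109 108 109 108 108 107 107 106 106 106 105  97  79  92
  104  79  32  48]
 [ 58  62  66  98 109 109 109 109 108 108 107 107 107 106 100  75  46  81
  103  68  28  60]
 [ 60  63  70 105 109 109 109 109 108 108 108 107 106 106  94  60  38  74
  100  58  29  70]
 [ 54  59  68 101 107 109 109 109 107 107 107 107 106 105  98  66  37  66
   92  48  32  78]
 [ 56  52  50  59  67  79  82  85  96 102 105 104 105 105 103  95  70  77
   86  40  38  85]
 [113 105  94  83  71  66  58  56  57  62  66  64  75  83  93  98  99 102
   82  34  46  89]]
```

```bash
python3 -c "from workcell import ctrl; print(ctrl.close_job())"
```

```text
the job is handed in; nothing more can be done
None
```

The job is handed in: cells 1 and 4 read sound and lie in the stock tray. Cells 2 and 3 read swollen and were tipped into the tub with the three old rejects. The empty pan is back on the bench the right way up, and the gauge stands on its setting plate.

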